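Pot up the turned grapes

TASK

Use the scoop to move all the wooden grapes from the chute into the stoneware pot, as many scoopfuls as it takes; do not take them out of the chute with the fingers (a grape spilt on the bench may be picked up by hand). When all are in, put the lid on the pot, knob up with its stepped underside fully down in the mouth, and leave the scoop standing flat on its cork board; do not upset the pot or shift the other things on the bench.

Things in the scene. Friction and masses are not known exactly. Their poses are not given: they have to be found in the camera images.
- chute: Fixed metal trough with wooden sides, holding the grapes; its closed -x end towards the robot. Origin on the bench under its middle. Level floor 12 mm above the bench, from x=-100 mm to x=+120 mm; the +x end is open, for the scoop to go in. Inner width 100 mm; sides 6 mm thick, tops 50 mm above the floor.
- chute_foot (a point): Closed end of the chute's floor, on its centre line (chute x=-100 mm, z=12 mm). Here an upright end wall rises to 82 mm above the bench: grapes pushed along the floor fetch up against it and ride up onto the scoop's floor.
- scoop: Metal scoop, 160 g. Origin under the pan's middle, z up, nose (open front edge) at x=+30 mm. Pan 60 mm long (x), 88 mm wide, floor 2.5 mm thick, back wall 42 mm high; side walls 36 mm high, 3 mm thick, ending 16 mm behind the nose; behind the back wall the floor runs on 30 mm as a heel (to x=-60). Holds two to four grapes: nose-up by 15 to 25 degrees it keeps them, nose-down by 35 or more they roll out.
- scoop_grip (a point): Point to hold on the scoop's upright wooden grip: scoop x=-36, z=95 mm. The grip is a bar 18 mm thick (scoop x) and 34 mm wide (scoop y), from z=40 to z=120 mm, standing on the back wall. Axes as the scoop's.
- scoop_board: Fixed cork board on the bench, 170 x 170 mm, 5 mm thick, the scoop's resting place. Origin under its middle, on the bench.
- pot: Open round white stoneware pot, loose, about 800 g, 95 mm tall, outer diameter 146 mm, mouth about 136 mm, inner floor 6 mm up. Origin at the centre of its underside.
- lid: Round wooden lid, about 220 g. Origin at the centre of its underside, z towards the knob. Step 126 mm across, 10 mm thick (z=0 to 10), drops into the pot's mouth; disc 154 mm across, 8 mm thick, rests on the rim. Starts leaning on its stand, tilted 45 degrees, knob up and to the stand's -x side. Seated, its origin is 85 mm above the pot's.
- lid_knob (a point): Point to hold on the lid's square knob, 26 mm above the disc (lid z=44 mm). The knob is 34 x 34 mm, from z=18 to z=64 mm, faces square to the lid's x and y. Axes as the lid's.
- lid_stand: Fixed wooden easel, about 130 x 130 mm, 125 mm tall, with a 45 degree face looking up and to its -x side, and two short pins below that carry the lid's edge. Origin on the bench under its middle.
- grape1: Turned, lacquered wooden ball (a grape for a carving), 34 mm across, 16 g, smooth and free to roll. Origin at its centre. May be absent.
- grape2: Turned, lacquered wooden ball (a grape for a carving), 34 mm across, 16 g, smooth and free to roll. Origin at its centre. May be absent.
- grape3: Turned, lacquered wooden ball (a grape for a carving), 34 mm across, 16 g, smooth and free to roll. Origin at its centre. May be absent.
- grape4: Turned, lacquered wooden ball (a grape for a carving), 34 mm across, 16 g, smooth and free to roll. Origin at its centre. May be absent.
- grape5: Turned, lacquered wooden ball (a grape for a carving), 34 mm across, 16 g, smooth and free to roll. Origin at its centre. May be absent.
- grape6: Turned, lacquered wooden ball (a grape for a carving), 34 mm across, 16 g, smooth and free to roll. Origin at its centre. May be absent.
- grape7: Turned, lacquered wooden ball (a grape for a carving), 34 mm across, 16 g, smooth and free to roll. Origin at its centre. May be absent.
- grape8: Turned, lacquered wooden ball (a grape for a carving), 34 mm across, 16 g, smooth and free to roll. Origin at its centre. May be absent.
- gilt_cluster: Bystander: bunch of gilded carved grapes, about 100 x 80 x 55 mm. Leave it where it is.
- gilt_leaf: Bystander: small gilded carved leaf, about 120 x 80 x 30 mm. Leave it where it is.
- slats: Bystander: two thin wooden slats stacked, 160 x 70 x 24 mm. Leave it where it is.
- chisel: Bystander: hand tool with a long handle, 190 mm. Leave it where it is.
- gesso_brush: Bystander: flat brush, 200 mm. Leave it where it is.
- varnish_jar: Bystander: jar 64 mm across, 85 mm tall. Leave it where it is.
- mallet: Bystander: wooden mallet, 240 mm. Leave it where it is.

How it is judged:
By the outcome, as a careful person would: the job done as asked, in the order asked, and still so for the second after the job is handed in, with the robot touching nothing.
Of grape1, grape2, grape3, grape4, grape5, grape6, grape7, grape8 only 6 to 8 are there at a start; the rules pass over those that are not, and their reading is None.
At some moment in a run one of pot, scoop may be knocked a few centimetres aside while the robot is not near it.
It also fails if it takes over 210 s, if anything falls off the work surface, if the arm or the gripper's body presses on something with over 40 N, if the wrist force passes 120 N, or if a joint passes its speed limit or range.

ROBOT

A 6-joint arm with a two-finger parallel gripper is mounted at the origin on the work surface. World frame = base frame: x ahead of the robot, y to its left, z up, the work surface at z = 0. Lengths are in m, angles in rad, forces in N, time in s.
With the tool pointing down it reaches from about 0.275 to 0.75 m from the base axis. Payload 10.2 kg.
Tool frame: the origin (TCP) lies at the centre of the arm's flange, where the gripper is bolted on; the fingertips stand 166 mm ahead of it and the grasp point (between the pads) lies 147 mm ahead of it (nose_length is the distance from the TCP to the fingertips, in m); z points along the fingers, y is the line along which they close (so a half turn about z gives the same grasp; the last joint's range is limited). The gripper opens to 88 mm and grips with 3 to 60 N. Pads are 18 mm wide; open, the fingers measure 123 mm over their backs; the gripper's body (75 mm by 187 mm) begins 45 mm behind the grasp point.
Start: joints at [-1.326, 0.313, 1.498, -0, 1.331, -0.223], TCP at [0.237, -0.469, 0.405] pointing down, gripper open.
Joint ranges: [-2.94, 2.94], [-0.97, 2.17], [0.19, 2.56], [-1.23, 4.37], [0.02, 3.11], [-2.88, 2.88]. Speed limits (rad/s): [2.39, 2.39, 3.01, 3.14, 3.14, 3.14].

INTERFACE

Orientations are given as [roll, pitch, yaw] about the fixed x, y, z axes, in that order (R = Rz(yaw) Ry(pitch) Rx(roll)).
In Python, from rig import * gives the robot as it stands.
- The arm moves only by the shell command python3 -m handwheel 'ROWS' [OPENING]. ROWS is JSON, one flat list of numbers, 6 for each row, row after row: the shift along the world's x, y, z in m, then the turn, a rotation vector about the world's x, y, z in rad. A call has 1 to 20 rows; each row shifts and turns the commanded pose from where the row before left it; what a row does not reach is not made up. A row lasts 1/10 s, in which the tool goes at most 50 mm and 8.59 degrees, less where a joint would pass 70% of its speed; a pose out of reach is approached as far as the arm can. A call with a gripper value outside its range is refused whole. OPENING is the closure, from -1 (fully open) to 1 (shut), so that 0 is half open, set as the call begins (- or left out, the last holds). The fingers move at their own pace and stop on an object; the grip force is fixed at half the most. Time passes only in rows, so rows that do not move let the fingers close. It gives the time, the measured TCP pose, the force, the opening and the grip force at its end, in the units of the state.
- sense(): the state, without advancing time (a new reading comes with each control period).
- get_image(name): name is "scene" or "top" or "wrist"; returns a dict with "frame" (384x512x3 uint8, blue, green, red), "fov_y" (degrees; the focal length in pixels is half the picture's height over the tangent of half this angle, whatever the lens; pixels are square), "cx", "cy" (the principal point, pixels), "k1" (the pictures are not rectified: a ray, as slopes to the right and down, at radius r is drawn at 1 + k1 r^2 times it, then the intrinsics apply), "R" (3x3) and "t" (3): a world point X has camera coordinates R X + t. Camera axes: x right, y down, z forward; pixel columns grow to the right and rows downward; lengths in m; the calibration is good to about 2 mm. A picture is of the moment at which its call begins. There is no depth.
- sign_off(): hands the job in; it is judged then, once.
The state is a dict: "clock": time; "qpos": joint angles; "dq": joint speeds; "joint_torque": joint torques, N m; "eef_pos": TCP position; "eef_rot": TCP orientation; "ft_force": force on the tool from outside, world axes, zero at the start; "torque": the same for the moment, N m; "width": finger opening in m; "finger_force": force on a finger pad.
Only numpy, scipy, OpenCV 4.12 (cv2) and the standard library are available. Lean on these libraries where they do the work, as an engineer would, in place of code of your own. Each camera call takes 0.05 s, during which the arm holds its last target. There are 200 camera calls.

## Working session

There is one attempt and no reset: what is moved stays moved. The work goes in short steps, Python scripts to look and compute and a shell command to move; the robot and the scene stay as the last step left them, time stands still between calls to the robot, and variables do not carry over. Pictures are saved under pics/ and viewed, at most 14 in all, crops included, and the job is handed in when it is done.

```bash
ls; mkdir -p pics
cat > h.py <<'E'
from rig import *
import numpy as np, cv2
def snap(n,f):
    d=get_image(n); cv2.imwrite('pics/'+f,d['frame']); np.save('pics/'+f+'.npy',{k:v for k,v in d.items()},allow_pickle=True); return d
def K(d):
    h=384; f=h/2/np.tan(np.radians(d['fov_y'])/2); return f
def proj(d,X):
    c=np.array(d['R'])@np.array(X,float)+np.array(d['t']); s=c[:2]/c[2]; s=s*(1+d['k1']*(s@s)); return s*K(d)+[d['cx'],d['cy']]
def ray(d,uv):
    q=(np.array(uv,float)-[d['cx'],d['cy']])/K(d); s=q.copy()
    for _ in range(20): s=q/(1+d['k1']*(s@s))
    R=np.array(d['R']); return -R.T@np.array(d['t']), R.T@np.array([s[0],s[1],1.])
def onz(d,uv,z):
    o,v=ray(d,uv); return o+v*(z-o[2])/v[2]
def load(f): return np.load('pics/'+f+'.npy',allow_pickle=True).item()
E
python3 - <<'E'
from h import *
for n in('top','scene'):
    d=snap(n,n+'1.png'); o,_=ray(d,(256,192)); print(n,d['fov_y'],d['cx'],d['cy'],d['k1'],o.round(3))
    cv2.imwrite('pics/b%s.png'%n,cv2.resize(d['frame'],(800,600)))
print(sense())
E
```

```text
pics
top 55.451180799030055 255.66543204611884 192.214860486329 -0.04949927846187259 [ 0.367 -0.006  1.128]
scene 54.16030836225983 252.876881473003 186.14844799257705 -0.036250647653711554 [1.098 0.81  1.029]
{'clock': 0.1, 'qpos': array([-1.32640997e+00,  3.13406010e-01,  1.49833459e+00, -1.31699557e-05,
        1.33101624e+00, -2.23430866e-01]), 'dq': array([-0.00127634, -0.00068358, -0.00090998, -0.00224245,  0.00037727,
        0.0008989 ]), 'joint_torque': array([ 2.66282892e-03, -4.02807176e+01, -2.52644420e+01,  6.96035684e-02,
        3.42027575e-02, -7.21829133e-05]), 'eef_pos': array([ 0.23671009, -0.46857779,  0.40422205]), 'eef_rot': array([-3.14045457e+00, -2.45485339e-04,  4.67820215e-01]), 'ft_force': array([ 0.46606079,  0.34977657, -0.8720825 ]), 'torque': array([-0.02531536,  0.0149889 ,  0.03647458]), 'finger_force': 0.0, 'width': 0.08816429767479589}
```

View pics/btop.png

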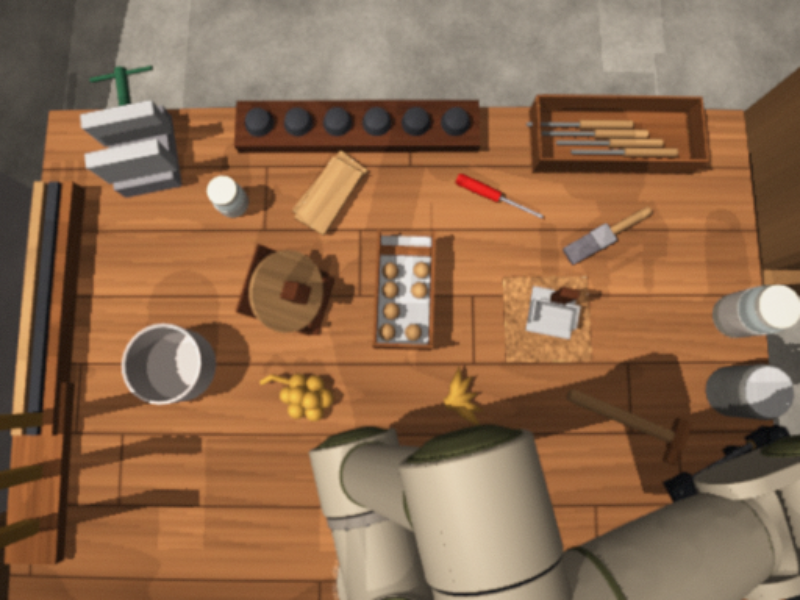

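View pics/bscene.png

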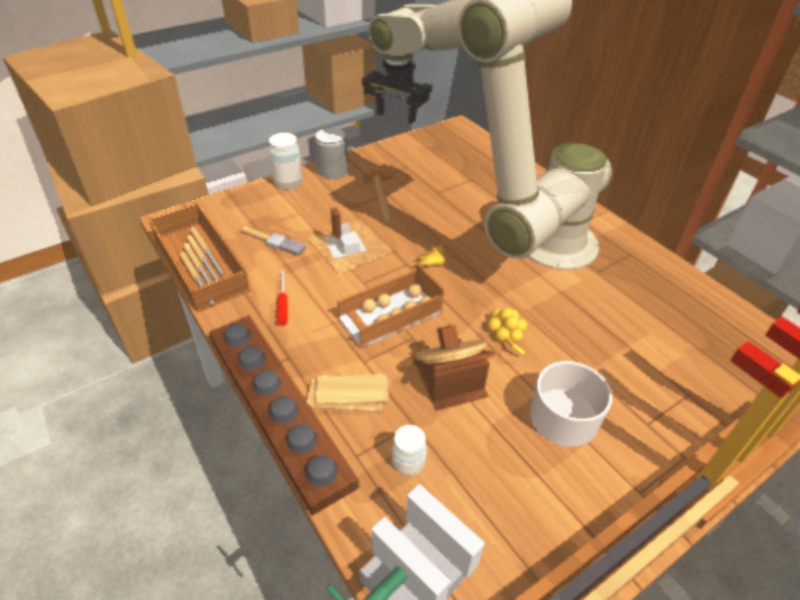

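The top view (800x600) shows the scoop on its cork at (552,315), 7 grapes in the chute at (405,290), the lid on its stand at (288,290) and the pot at (168,363). I'll zoom in on these and measure.

Run:
```python
from h import *
d=load('top1.png')
f=lambda u,v,z:onz(d,(u*.64,v*.64),z).round(3)[:2]
print('cork corners',[f(*p,.005) for p in((503,277),(592,277),(503,360),(591,362))])
print('chute side tops',[f(*p,.062) for p in((378,234),(434,234),(374,348),(434,348))])
print('grapes',[f(*p,.029) for p in((391,270),(421,270),(391,290),(419,290),(391,310),(388,331),(413,331))])
print('pot rim L/R/T/B',[f(*p,.095) for p in((122,365),(215,365),(168,325),(168,403))])
print('grip top',f(568,296,.12))
im=d['frame']
a=cv2.resize(im[140:232,225:285],None,fx=6,fy=6,interpolation=2); b=cv2.resize(im[170:236,318:383],None,fx=6,fy=6,interpolation=2)
H=560;o=np.zeros((H,780,3),np.uint8);o[:552,:360]=a;o[:396,370:760]=b;cv2.imwrite('pics/z1.png',o)
```

```text
cork corners [array([ 0.578, -0.215]), array([ 0.578, -0.395]), array([ 0.413, -0.21 ]), array([ 0.408, -0.384])]
chute side tops [array([0.652, 0.034]), array([ 0.652, -0.074]), array([0.433, 0.041]), array([ 0.433, -0.071])]
grapes [array([0.588, 0.009]), array([ 0.588, -0.05 ]), array([0.548, 0.009]), array([ 0.548, -0.045]), array([0.509, 0.009]), array([0.468, 0.015]), array([ 0.468, -0.033])]
pot rim L/R/T/B [array([0.4  , 0.499]), array([0.401, 0.327]), array([0.474, 0.417]), array([0.333, 0.41 ])]
grip top [ 0.522 -0.31 ]
```

View pics/z1.png

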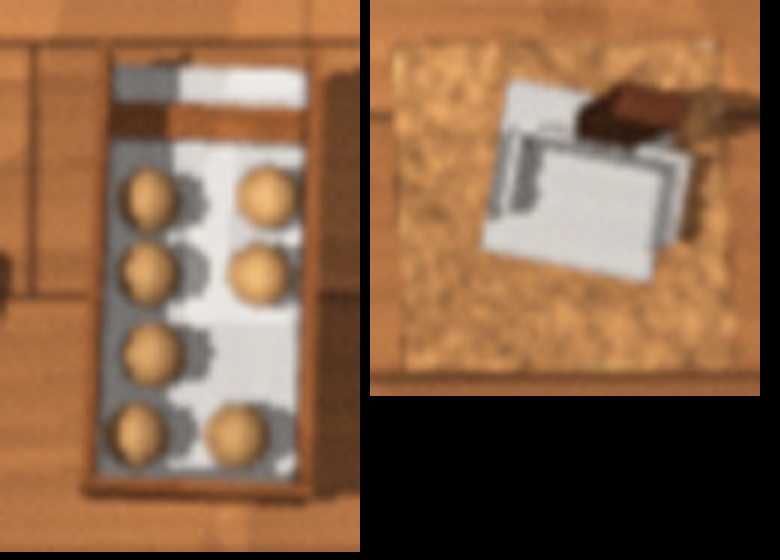

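Run:
```python
from h import *
d=load('top1.png')
g=lambda u,v,z:onz(d,(225+u/6,140+v/6),z).round(3)[:2]
print('strip',g(110,105,.012),g(110,140,.012),g(305,105,.012),g(305,140,.012),'floor end',g(112,66,.012),g(305,68,.012))
s=lambda u,v,z:onz(d,(318+(u-370)/6,170+v/6),z).round(4)[:2]
nl,nr=s(485,250,.0075),s(645,282,.0075);print('nose',nl,nr,np.linalg.norm(nl-nr))
bl,br=s(512,80,.0075),s(690,155,.05);print('heel corner',bl)
print('grip top corners',s(625,87,.125),s(690,95,.125),s(612,118,.125),s(683,128,.125))
d=load('scene1.png');im=d['frame']
a=cv2.resize(im[165:265,208:318],None,fx=7,fy=6,interpolation=2);cv2.imwrite('pics/z2.png',a)
```

```text
strip [0.64  0.031] [0.622 0.031] [ 0.64  -0.071] [ 0.622 -0.071] floor end [0.661 0.03 ] [ 0.66  -0.071]
nose [ 0.4699 -0.2587] [ 0.4531 -0.3409] 0.08389922526459943
heel corner [ 0.5585 -0.2758]
grip top corners [ 0.5351 -0.3004] [ 0.5313 -0.3308] [ 0.5205 -0.2937] [ 0.5157 -0.3268]
```

View pics/z2.png

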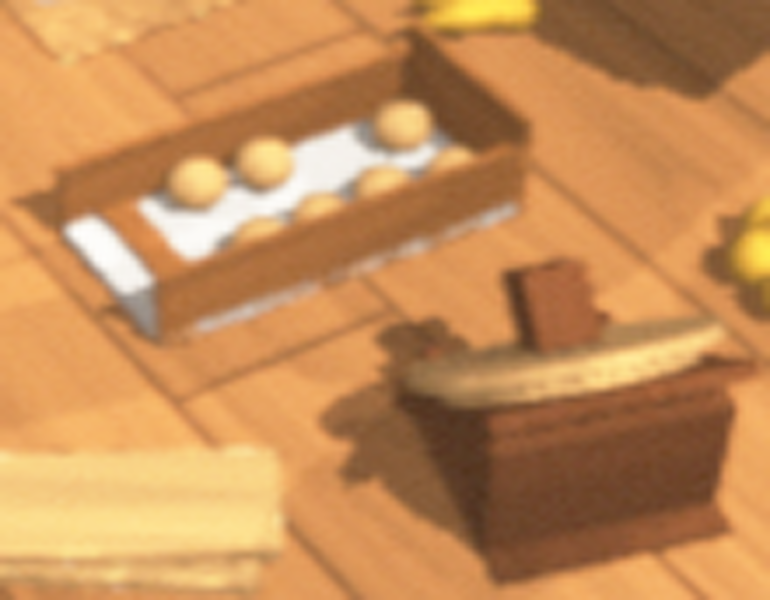

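Chute: floor x from 0.44 to 0.66, centreline y about -0.018, yaw about -1.3°. Its brown strip looks flush with the floor. Scoop: grip at (0.526,-0.313), yaw about 169°, nose towards the robot. I'll hover over the grip and check.

```bash
python3 -m handwheel '[0.029,0.0156,-0.006,0,0,0.0911, 0.029,0.0156,-0.006,0,0,0.0911, 0.029,0.0156,-0.006,0,0,0.0911, 0.029,0.0156,-0.006,0,0,0.0911, 0.029,0.0156,-0.006,0,0,0.0911, 0.029,0.0156,-0.006,0,0,0.0911, 0.029,0.0156,-0.006,0,0,0.0911, 0.029,0.0156,-0.006,0,0,0.0911, 0.029,0.0156,-0.006,0,0,0.0911, 0.029,0.0156,-0.006,0,0,0.0911, 0,0,0,0,0,0, 0,0,0,0,0,0]' -1
python3 - <<'E'
from h import *
print(sense()['eef_pos'],sense()['eef_rot'],sense()['qpos'])
d=snap('wrist','w1.png')
import math
th=math.radians(169);c=np.array([.526,-.3127]);ex=np.array([math.cos(th),math.sin(th)]);ey=np.array([-ex[1],ex[0]])
im=cv2.resize(d['frame'],(768,576))
for a,b in((9,17),(-9,17),(-9,-17),(9,-17)):
    p=c+ex*a/1e3+ey*b/1e3; q=proj(d,[*p,.125])*1.5; cv2.circle(im,tuple(int(v) for v in q),3,(0,255,0),-1)
for a,b in((66,44),(66,-44),(-24,44),(-24,-44)):
    p=c+ex*a/1e3+ey*b/1e3; q=proj(d,[*p,.0075])*1.5; cv2.circle(im,tuple(int(v) for v in q),3,(255,0,0),-1)
cv2.imwrite('pics/w1b.png',im)
E
```

```text
clock: 1.3
eef_pos: [0.5268, -0.3124, 0.3441]
eef_rot: [-3.141, -0.0, 1.379]
ft_force: [-0.9, 1.0, -0.5]
width: 0.0883
finger_force: 0.0
[ 0.52684595 -0.3123862   0.34414847] [-3.14052058e+00 -3.48681956e-04  1.37891898e+00] [-7.26214670e-01  5.53529958e-01  1.30078658e+00 -2.56043286e-04
  1.28837634e+00 -5.34266020e-01]
```

View pics/w1b.png

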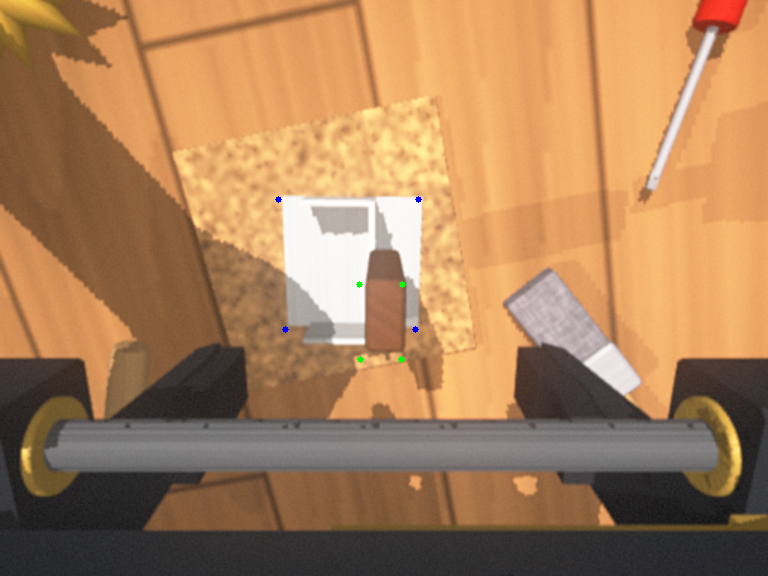

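The wrist view matches the prediction to within about 2 mm: grip top at (385,318) px against (381,321) predicted. Descending to grasp.

```bash
python3 -m handwheel '[0,0,-0.02,0,0,0, 0,0,-0.02,0,0,0, 0,0,-0.02,0,0,0, 0,0,-0.02,0,0,0, 0,0,-0.017,0,0,0, 0,0,0,0,0,0, 0,0,0,0,0,0]' -1
python3 -m handwheel '[0,0,0,0,0,0, 0,0,0,0,0,0, 0,0,0,0,0,0, 0,0,0,0,0,0, 0,0,0,0,0,0, 0,0,0,0,0,0, 0,0,0,0,0,0, 0,0,0,0,0,0]' 1
python3 -m handwheel '[0,0,0.02,0,0,0, 0,0,0.02,0,0,0, 0,0,0.02,0,0,0, 0,0,0.02,0,0,0, 0,0,0,0,0,0, 0,0,0,0,0,0]' 1
```

```text
clock: 2.05
eef_pos: [0.5263, -0.3133, 0.2485]
eef_rot: [3.141, 0.0, 1.377]
ft_force: [0.1, -0.3, 0.5]
width: 0.0881
finger_force: 0.0
clock: 2.85
eef_pos: [0.5267, -0.3126, 0.2477]
eef_rot: [-3.142, -0.0, 1.379]
ft_force: [-0.3, 0.9, 1.3]
width: 0.0266
finger_force: 0.0
clock: 3.45
eef_pos: [0.5266, -0.3125, 0.3269]
eef_rot: [-3.141, -0.0, 1.379]
ft_force: [-0.7, 0.4, -2.3]
width: 0.0176
finger_force: 29.8
```

The fingers only finished closing once the lift had begun, so the hold is probably high on the grip. I'll lower until it touches, then regrasp.

```bash
python3 -m handwheel '[0,0,-0.02,0,0,0, 0,0,-0.02,0,0,0, 0,0,-0.01,0,0,0, 0,0,0,0,0,0]'
python3 -m handwheel '[0,0,-0.005,0,0,0, 0,0,0,0,0,0, 0,0,0,0,0,0]'
python3 -m handwheel '[0,0,-0.005,0,0,0, 0,0,0,0,0,0, 0,0,0,0,0,0]'
python3 - <<'E'
from h import *
d=snap('wrist','w2.png'); cv2.imwrite('pics/w2b.png',cv2.resize(d['frame'],(768,576)))
E
```

```text
clock: 3.85
eef_pos: [0.5264, -0.3124, 0.2754]
eef_rot: [-3.138, -0.002, 1.379]
ft_force: [1.0, 1.0, -1.5]
width: 0.0181
finger_force: 29.8
clock: 4.15
eef_pos: [0.5268, -0.3127, 0.2732]
eef_rot: [3.141, 0.0, 1.379]
ft_force: [-0.3, -0.5, -1.4]
width: 0.018
finger_force: 29.8
clock: 4.45
eef_pos: [0.5267, -0.3126, 0.2677]
eef_rot: [-3.141, -0.0, 1.379]
ft_force: [0.1, -0.3, -1.4]
width: 0.0176
finger_force: 29.8
```

View pics/w2b.png

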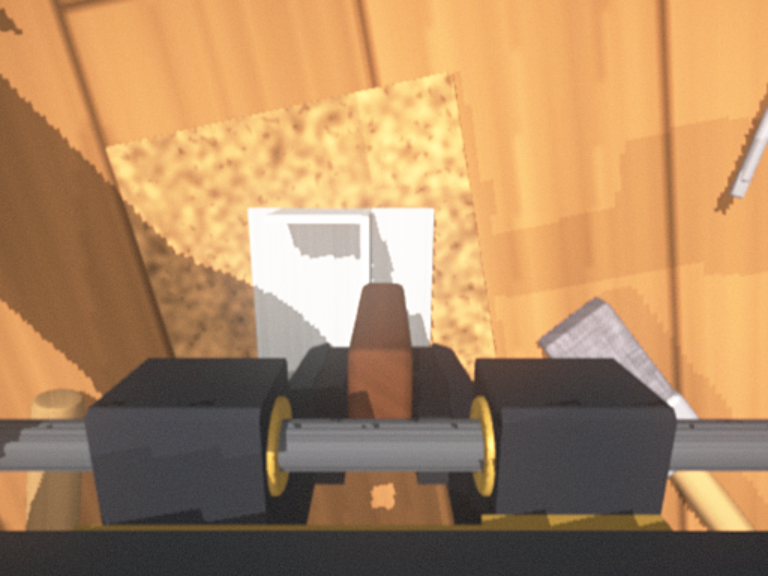

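The scoop is held upright and still off the board. Lowering further.

```bash
for i in 1 2; do python3 -m handwheel '[0,0,-0.004,0,0,0, 0,0,0,0,0,0, 0,0,0,0,0,0]' | grep -E 'pos|ft'; done
python3 -m handwheel '[0,0,-0.004,0,0,0, 0,0,0,0,0,0, 0,0,0,0,0,0]'| grep -E 'pos|ft'
```

```text
eef_pos: [0.5268, -0.3127, 0.264]
ft_force: [1.5, -1.9, 0.7]
eef_pos: [0.5272, -0.3127, 0.2632]
ft_force: [-3.4, 3.8, 22.9]
eef_pos: [0.5271, -0.3131, 0.2612]
ft_force: [-8.7, 5.4, 35.8]
```

```bash
python3 -m handwheel '[0,0,0.004,0,0,0, 0,0,0.003,0,0,0, 0,0,0,0,0,0, 0,0,0,0,0,0, 0,0,0,0,0,0]' -0.2
python3 -m handwheel '[0,0,-0.005,0,0,0, 0,0,-0.005,0,0,0, 0,0,-0.005,0,0,0, 0,0,0,0,0,0, 0,0,0,0,0,0]'
python3 -m handwheel '[0,0,0,0,0,0, 0,0,0,0,0,0, 0,0,0,0,0,0, 0,0,0,0,0,0, 0,0,0,0,0,0, 0,0,0,0,0,0, 0,0,0,0,0,0, 0,0,0,0,0,0, 0,0,0,0,0,0, 0,0,0,0,0,0]' 1
```

```text
clock: 5.9
eef_pos: [0.5267, -0.3126, 0.2622]
eef_rot: [-3.141, -0.001, 1.379]
ft_force: [-0.2, -0.3, 0.2]
width: 0.0527
finger_force: 0.0
clock: 6.4
eef_pos: [0.5267, -0.3126, 0.2475]
eef_rot: [-3.141, -0.0, 1.379]
ft_force: [-0.1, 0.1, 0.2]
width: 0.0529
finger_force: 0.0
clock: 7.4
eef_pos: [0.5267, -0.3126, 0.2477]
eef_rot: [3.142, -0.0, 1.379]
ft_force: [0.1, -0.1, -0.2]
width: 0.0179
finger_force: 30.0
```

Good grasp: the scoop's underside is 0.2426 below the TCP. Next I'll lift it and hover over the open end of the chute.

```bash
python3 -m handwheel '[0,0,0.03,0,0,0, 0,0,0.03,0,0,0, 0,0,0.03,0,0,0, 0,0,0.03,0,0,0, 0,0,0.03,0,0,0, 0.0159,0.029,0,0,0,0.0168, 0.0159,0.029,0,0,0,0.0168, 0.0159,0.029,0,0,0,0.0168, 0.0159,0.029,0,0,0,0.0168, 0.0159,0.029,0,0,0,0.0168, 0.0159,0.029,0,0,0,0.0168, 0.0159,0.029,0,0,0,0.0168, 0.0159,0.029,0,0,0,0.0168, 0.0159,0.029,0,0,0,0.0168, 0.0159,0.029,0,0,0,0.0168, 0,0,-0.02,0,0,0, 0,0,-0.02,0,0,0, 0,0,-0.02,0,0,0, 0,0,0,0,0,0, 0,0,0,0,0,0]'
python3 - <<'E'
from h import *
d=snap('wrist','w3.png'); im=cv2.resize(d['frame'],(768,576))
p=sense()['eef_pos'];print(p)
# predicted nose corners and chute inner floor edges
def dot(X,c):
    q=proj(d,X)*1.5; cv2.circle(im,tuple(int(v) for v in q),3,c,-1)
for s in(44,-44): dot([p[0]-.066,p[1]+s/1e3,p[2]-.240],(255,0,0))
for x in(.44,.55,.66):
    yc=-.0205+(.66-x)*.024
    for s in(.05,-.05): dot([x,yc+s,.062],(0,255,0))
cv2.imwrite('pics/w3b.png',im)
E
```

```text
clock: 9.4
eef_pos: [0.6858, -0.0227, 0.3381]
eef_rot: [-3.141, -0.0, 1.547]
ft_force: [0.3, -0.3, 0.1]
width: 0.0178
finger_force: 30.0
[ 0.6858354  -0.0227053   0.33888593]
```

View pics/w3b.png

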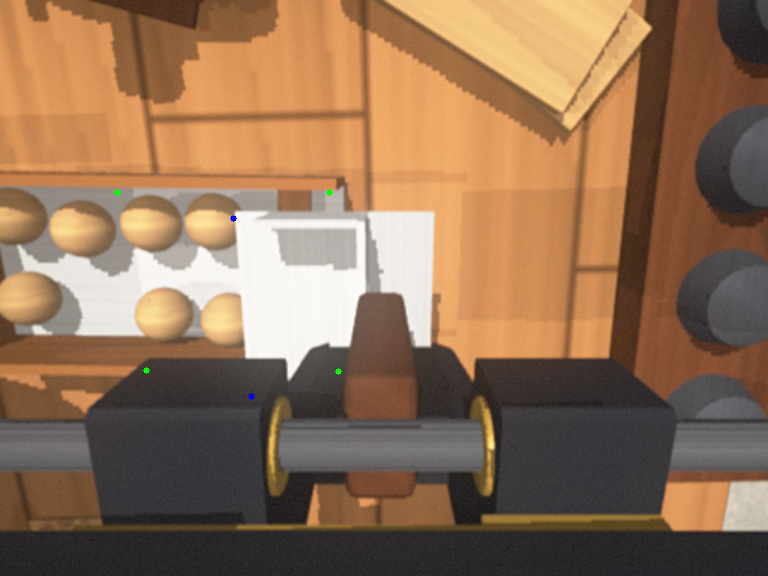

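The scoop sits about 1 mm off the chute centre and within 1°. Lowering it onto the floor ahead of the grapes.

```bash
python3 -m handwheel '[0,-0.001,-0.02,0,0,-0.005, 0,0,-0.02,0,0,-0.005, 0,0,-0.02,0,0,0, 0,0,-0.01,0,0,0, 0,0,-0.008,0,0,0, 0,0,0,0,0,0, 0,0,0,0,0,0]'
python3 -m handwheel '[-0.01,0,0,0,0,0, -0.01,0,-0.002,0,0,0, 0,0,0,0,0,0]'
python3 -m handwheel '[0,0,-0.002,0,0,0, 0,0,0,0,0,0]'
```

```text
clock: 10.15
eef_pos: [0.6859, -0.0236, 0.2608]
eef_rot: [3.14, 0.0, 1.537]
ft_force: [0.3, 0.3, -1.3]
width: 0.018
finger_force: 30.0
clock: 10.45
eef_pos: [0.6653, -0.0236, 0.2587]
eef_rot: [3.141, 0.0, 1.537]
ft_force: [0.4, -1.0, -1.4]
width: 0.0178
finger_force: 30.0
clock: 10.65
eef_pos: [0.6661, -0.0236, 0.2559]
eef_rot: [3.141, 0.0, 1.537]
ft_force: [-0.7, -0.6, -1.9]
width: 0.0182
finger_force: 30.0
```

```bash
R='pos|ft'
python3 -m handwheel '[-0.006,0.00015,0,0,0,0, -0.006,0.00015,0,0,0,0, -0.006,0.00015,0,0,0,0, -0.006,0.00015,0,0,0,0, -0.006,0.00015,0,0,0,0, -0.006,0.00015,0,0,0,0, -0.006,0.00015,0,0,0,0, -0.006,0.00015,0,0,0,0]' | grep -E $R
python3 -m handwheel '[-0.005,0.0001,0,0,0,0, -0.005,0.0001,0,0,0,0]' | grep -E $R
python3 -m handwheel '[-0.005,0.0001,0,0,0,0, -0.005,0.0001,0,0,0,0]' | grep -E $R
python3 - <<'E'
from h import *
d=snap('wrist','w4.png'); im=cv2.resize(d['frame'],(768,576));cv2.imwrite('pics/w4b.png',im[100:420])
E
```

```text
eef_pos: [0.6172, -0.0224, 0.2558]
ft_force: [0.2, -0.4, -2.2]
eef_pos: [0.6073, -0.0222, 0.2558]
ft_force: [0.4, 0.2, -1.8]
eef_pos: [0.5973, -0.022, 0.2557]
ft_force: [0.9, 0.4, -1.5]
```

View pics/w4b.png

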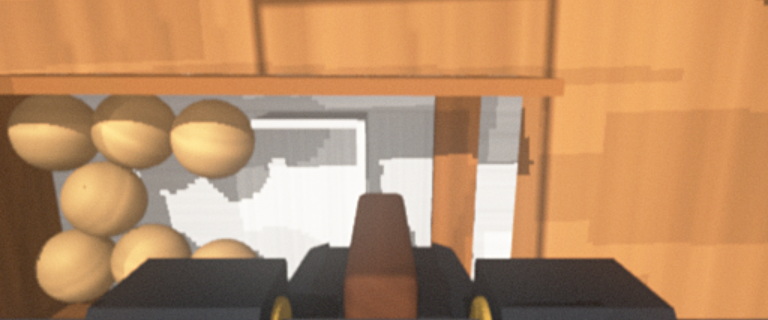

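All 7 grapes are packed in three rows with the nose at x≈0.531. I'll keep pushing and watch the force.

```bash
R='pos|ft'
for i in 1 2 3 4; do python3 -m handwheel '[-0.004,0.0001,0,0,0,0, -0.004,0.0001,0,0,0,0]' | grep -E $R; done
python3 - <<'E'
from h import *
d=snap('wrist','w5.png'); im=cv2.resize(d['frame'],(768,576));cv2.imwrite('pics/w5b.png',im[100:420])
E
```

```text
eef_pos: [0.5895, -0.0218, 0.2557]
ft_force: [0.7, 0.2, -1.6]
eef_pos: [0.5814, -0.0216, 0.2557]
ft_force: [0.7, -0.1, -1.8]
eef_pos: [0.5734, -0.0214, 0.2557]
ft_force: [-0.3, 0.2, -2.1]
eef_pos: [0.5654, -0.0212, 0.2557]
ft_force: [1.0, 0.2, -2.1]
```

View pics/w5b.png

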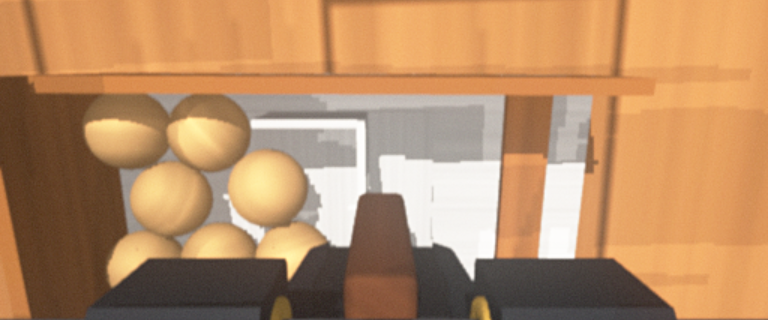

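```bash
R='pos|ft'
for i in 1 2 3; do python3 -m handwheel '[-0.004,0.0001,0,0,0,0, -0.004,0.0001,0,0,0,0]' | grep -E $R; done
python3 - <<'E'
from h import *
d=snap('wrist','w6.png'); im=cv2.resize(d['frame'],(768,576));cv2.imwrite('pics/w6b.png',im[100:420])
E
```

```text
eef_pos: [0.5575, -0.021, 0.2558]
ft_force: [4.4, 1.5, -2.0]
eef_pos: [0.5502, -0.0208, 0.2564]
ft_force: [12.5, 1.2, -1.6]
eef_pos: [0.5442, -0.0211, 0.2586]
ft_force: [23.2, 1.4, 5.8]
```

View pics/w6b.png

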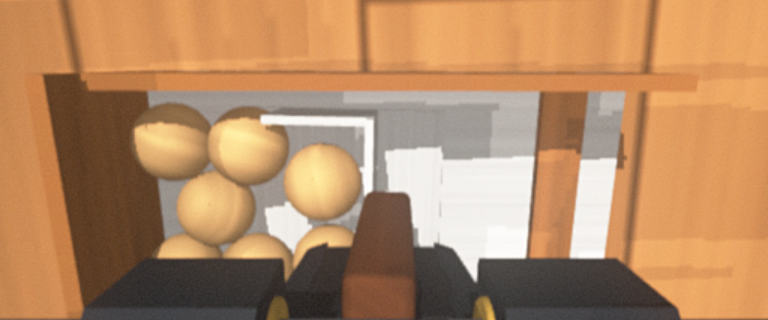

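Two grapes are at the back of the pan and two more are on the lip. I'll ease off 4 mm, tilt nose-up 20° about the heel, lift and look.

```bash
python3 -m handwheel '[0.004,0,0.001,0,0,0, 0.0106,0,0.0006,0,0.0436,0, 0.0106,0,0.0006,0,0.0436,0, 0.0106,0,-0.0003,0,0.0436,0, 0.0106,0,-0.0003,0,0.0436,0, 0.0106,0,-0.0013,0,0.0436,0, 0.0106,0,-0.0013,0,0.0436,0, 0.0104,0,-0.0022,0,0.0436,0, 0.0104,0,-0.0022,0,0.0436,0, 0,0,0,0,0,0, 0,0,0,0,0,0, 0,0,0.01,0,0,0, 0,0,0.015,0,0,0, 0,0,0.02,0,0,0, 0,0,0.02,0,0,0, 0,0,0.02,0,0,0, 0,0,0,0,0,0, 0,0,0,0,0,0]'
python3 - <<'E'
from h import *
d=snap('wrist','w7.png'); e=snap('top','t7.png')
im=cv2.resize(d['frame'],(512,384)); o=np.zeros((384,780,3),np.uint8); o[:,:512]=im
c=cv2.resize(e['frame'][125:240,215:295],(264,380)); o[:380,514:778]=c
cv2.imwrite('pics/w7b.png',o)
E
```

```text
clock: 15.2
eef_pos: [0.6299, -0.0206, 0.3358]
eef_rot: [-2.794, 0.012, 1.539]
ft_force: [-0.8, 0.7, -2.4]
width: 0.0178
finger_force: 29.9
```

View pics/w7b.png

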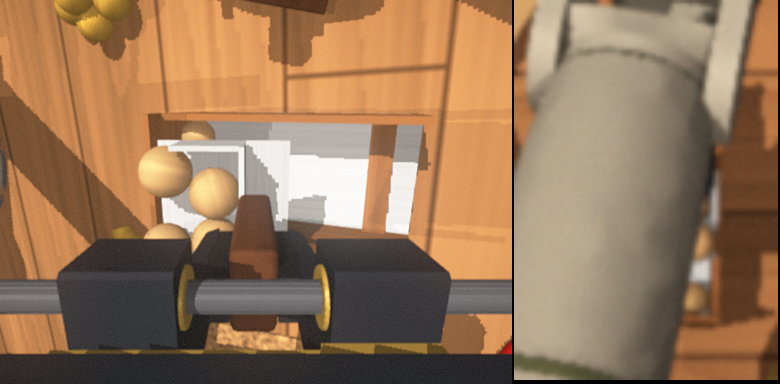

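Four grapes are in the scoop. I'll tilt another 3°, raise it and carry it gently towards the pot, turning so the nose points back at the base.

```bash
python3 -m handwheel '[0,0,0.01,0,0.01,0, 0,0,0.02,0,0.01,0, 0,0,0.03,0,0.01,0, 0,0,0.03,0,0.01,0, 0,0,0.03,0,0.01,0, 0,0,0.014,0,0,0, 0,0,0,0,0,0, -0.0019,0.005,0,0,0,0.0087, -0.0038,0.01,0,0,0,0.0173, -0.0057,0.015,0,0,0,0.026, -0.0076,0.02,0,0,0,0.0347, -0.0076,0.02,0,0,0,0.0347, -0.0076,0.02,0,0,0,0.0347, -0.0076,0.02,0,0,0,0.0347, -0.0076,0.02,0,0,0,0.0347]'
python3 -m handwheel '[-0.0076,0.02,0,0,0,0.0347, -0.0076,0.02,0,0,0,0.0347, -0.0076,0.02,0,0,0,0.0347, -0.0076,0.02,0,0,0,0.0347, -0.0076,0.02,0,0,0,0.0347, -0.0076,0.02,0,0,0,0.0347, -0.0076,0.02,0,0,0,0.0347, -0.0076,0.02,0,0,0,0.0347, -0.0076,0.02,0,0,0,0.0347, -0.0076,0.02,0,0,0,0.0347, -0.0076,0.02,0,0,0,0.0347, -0.0076,0.02,0,0,0,0.0347, -0.0076,0.02,0,0,0,0.0347, -0.0076,0.02,0,0,0,0.0347, -0.0076,0.02,0,0,0,0.0347, -0.0076,0.02,0,0,0,0.0347, -0.0057,0.015,0,0,0,0.026, -0.0038,0.01,0,0,0,0.0173, -0.0015,0.004,0,0,0,0.007, 0,0,0,0,0,0]'
python3 - <<'E'
from h import *
d=snap('scene','s8.png'); e=snap('top','t8.png')
print(sense()['qpos'])
o=np.zeros((400,790,3),np.uint8)
o[:,:395]=cv2.resize(d['frame'][130:330,240:437],(395,400),interpolation=2)
o[:,395:]=cv2.resize(e['frame'][120:290,60:228],(395,400),interpolation=2)
cv2.imwrite('pics/s8b.png',o)
E
```

```text
clock: 16.8
eef_pos: [0.5797, 0.1114, 0.4689]
eef_rot: [-2.742, 0.013, 1.769]
ft_force: [-0.9, 1.1, -1.8]
width: 0.0176
finger_force: 29.9
clock: 18.8
eef_pos: [0.448, 0.4586, 0.4691]
eef_rot: [-2.743, 0.013, 2.371]
ft_force: [0.9, 1.0, -2.7]
width: 0.0177
finger_force: 29.9
[ 0.62375392  0.64319242  0.84912005 -0.08947031  2.03886578 -0.19703202]
```

View pics/s8b.png

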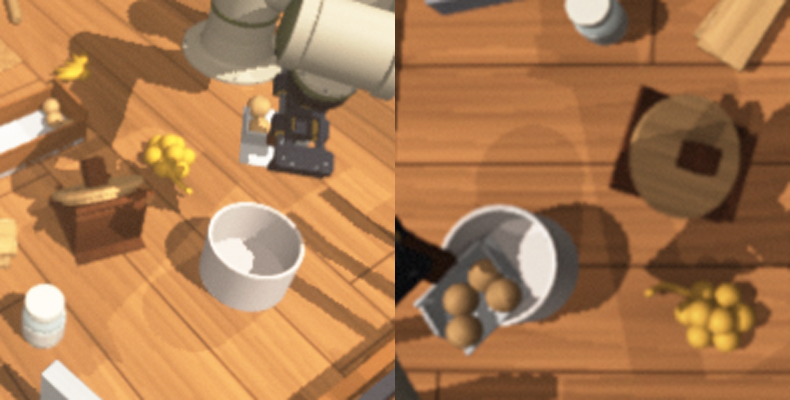

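Run:
```python
from h import *
d=load('top1.png'); e=load('t8.png')
print(onz(e,(60+(558-395)*.4253,120+263*.425),.095), onz(d,(122*.64,365*.64),.095))
im=cv2.resize(d['frame'][190:275,65:150],(600,600),interpolation=2); s=600/85
for c,col in(((.4035,.426),(0,255,0)),((.4035,.418),(0,0,255))):
  for z in (.095,0):
    for t in np.linspace(0,6.28,60):
        q=(proj(d,[c[0]+.073*np.cos(t),c[1]+.073*np.sin(t),z])-[65,190])*s
        cv2.circle(im,tuple(int(v) for v in q),1,col,-1)
cv2.imwrite('pics/pot.png',im)
```

```text
[0.40593141 0.35086373 0.095     ] [0.40043093 0.49858199 0.095     ]
```

View pics/pot.png

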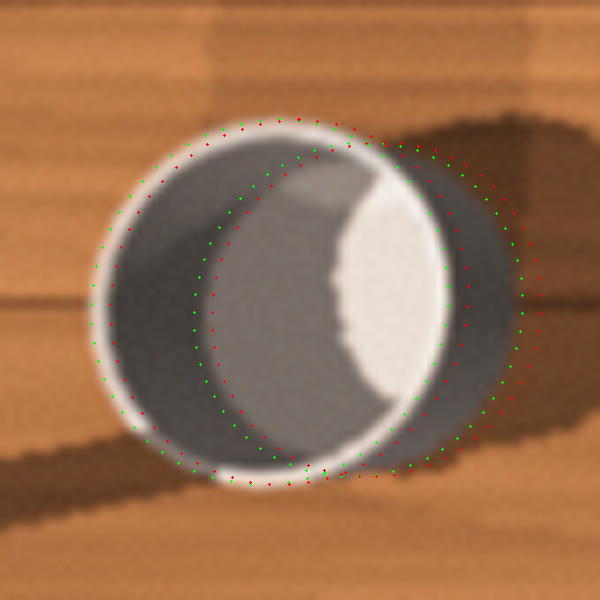

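The pot is at (0.4035, 0.4255), confirmed by the fitted circle. Lowering and pouring.

```bash
python3 -m handwheel '[-0.0021,0.0021,-0.012,0,0,0, -0.0021,0.0021,-0.024,0,0,0, -0.0022,0.0021,-0.026,0,0,0, 0,0,-0.026,0,0,0, 0,0,-0.016,0,0,0, 0,0,-0.006,0,0,0, 0.0021,0.0021,0.0022,0.0574,-0.0558,0, 0.0021,0.0021,0.0022,0.0574,-0.0558,0, 0.0021,0.0021,0.0022,0.0574,-0.0558,0, 0.0021,0.0021,0.0022,0.0574,-0.0558,0, 0.0021,0.0021,0.0022,0.0574,-0.0558,0, 0,0,0,0,0,0]'
python3 -m handwheel '[-0.0118,-0.0121,-0.0062,0.0521,-0.0507,0, -0.0118,-0.0121,-0.0062,0.0521,-0.0507,0, -0.0118,-0.0121,-0.0062,0.0521,-0.0507,0, -0.0118,-0.0121,-0.0062,0.0521,-0.0507,0, -0.0118,-0.0121,-0.0062,0.0521,-0.0507,0, -0.0118,-0.0121,-0.0062,0.0521,-0.0507,0, -0.0118,-0.0121,-0.0062,0.0521,-0.0507,0, -0.0118,-0.0121,-0.0062,0.0521,-0.0507,0, -0.0118,-0.0121,-0.0062,0.0521,-0.0507,0, -0.0118,-0.0121,-0.0062,0.0521,-0.0507,0, -0.0118,-0.0121,-0.0062,0.0521,-0.0507,0, -0.0118,-0.0121,-0.0062,0.0521,-0.0507,0, 0,0,0,0,0,0, 0,0,0,0,0,0, 0,0,0,0,0,0]'
python3 - <<'E'
from h import *
d=snap('scene','s9.png'); e=snap('top','t9.png'); w=snap('wrist','w9.png')
o=np.zeros((300,795,3),np.uint8)
o[:,:265]=cv2.resize(d['frame'][180:290,320:417],(265,300),interpolation=2)
o[:,265:530]=cv2.resize(e['frame'][180:290,60:157],(265,300),interpolation=2)
o[:,530:]=cv2.resize(w['frame'][:300,100:365],(265,300),interpolation=2)
cv2.imwrite('pics/s9b.png',o)
E
```

```text
clock: 20.1
eef_pos: [0.4522, 0.4749, 0.3711]
eef_rot: [3.138, 0.012, 2.365]
ft_force: [-0.9, -0.3, -1.0]
width: 0.0178
finger_force: 29.9
clock: 21.6
eef_pos: [0.3214, 0.3424, 0.302]
eef_rot: [2.33, -0.004, 2.37]
ft_force: [-0.3, -0.3, -2.5]
width: 0.0178
finger_force: 30.0
```

View pics/s9b.png

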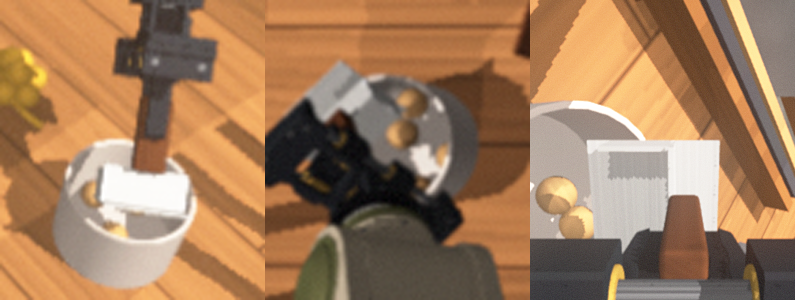

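All four grapes went into the pot and the scoop is empty. That was my last picture view, so from here I'll measure in code. First I'll withdraw, level the scoop and go back over the chute mouth.

```bash
python3 -m handwheel '[0,0,0.02,0,0,0, 0,0,0.025,0,0,0, 0,0,0.025,0,0,0, 0,0,0.025,0,0,0, 0,0,0.02,-0.0581,0.0565,0, 0,0,0.02,-0.0581,0.0565,0, 0,0,0.02,-0.0581,0.0565,0, 0,0,0,-0.0581,0.0565,0, 0,0,0,-0.0581,0.0565,0, 0,0,0,-0.0581,0.0565,0, 0,0,0,-0.0581,0.0565,0, 0,0,0,-0.0581,0.0565,0, 0,0,0,-0.0581,0.0565,0, 0,0,0,-0.0581,0.0565,0, 0,0,0,0,0,0]'
python3 -m handwheel '[0.0203,-0.0202,0,0,0,-0.0463, 0.0203,-0.0202,0,0,0,-0.0463, 0.0203,-0.0202,0,0,0,-0.0463, 0.0203,-0.0202,0,0,0,-0.0463, 0.0203,-0.0202,0,0,0,-0.0463, 0.0203,-0.0202,0,0,0,-0.0463, 0.0203,-0.0202,0,0,0,-0.0463, 0.0203,-0.0202,0,0,0,-0.0463, 0.0203,-0.0202,0,0,0,-0.0463, 0.0203,-0.0202,0,0,0,-0.0463, 0.0203,-0.0202,0,0,0,-0.0463, 0.0203,-0.0202,0,0,0,-0.0463, 0.0203,-0.0202,0,0,0,-0.0463, 0.0203,-0.0202,0,0,0,-0.0463, 0.0203,-0.0202,0,0,0,-0.0463, 0.0203,-0.0202,0,0,0,-0.0463, 0.0203,-0.0202,0,0,0,-0.0463, 0.0203,-0.0202,0,0,0,-0.0463, 0,0,0,0,0,0]'
python3 - <<'E'
from h import *
import numpy as np
d=snap('wrist','w10.png'); e=snap('top','t10.png')
def grapes(im):
    hsv=cv2.cvtColor(im,cv2.COLOR_BGR2HSV)
    g=cv2.medianBlur(cv2.cvtColor(im,cv2.COLOR_BGR2GRAY),3); return g
for n,f,rr in(('top1','top1.png',(8,13)),('t10','t10.png',(8,13))):
    im=load(f)['frame']; c=cv2.HoughCircles(cv2.medianBlur(cv2.cvtColor(cv2.resize(im,None,fx=2,fy=2),cv2.COLOR_BGR2GRAY),5),cv2.HOUGH_GRADIENT,1,14,param1=80,param2=13,minRadius=9,maxRadius=15)
    if c is not None:
        for u,v,r in c[0]:
            p=onz(load(f),(u/2,v/2),.029)
            if .42<p[0]<.68 and -.09<p[1]<.06 or np.hypot(p[0]-.4,p[1]-.42)<.08: print(n,p.round(3)[:2],r)
s=sense();print(s['eef_pos'],s['eef_rot'])
E
```

```text
clock: 23.25
eef_pos: [0.3214, 0.3423, 0.4566]
eef_rot: [-3.142, -0.001, 2.366]
ft_force: [0.2, 0.2, -1.6]
width: 0.0178
finger_force: 29.9
clock: 25.15
eef_pos: [0.688, -0.0243, 0.455]
eef_rot: [3.139, -0.001, 1.528]
ft_force: [0.1, -0.1, -1.5]
width: 0.0177
finger_force: 30.0
top1 [ 0.548 -0.046] 11.8
top1 [ 0.587 -0.003] 9.6
top1 [ 0.549 -0.006] 9.6
top1 [ 0.587 -0.054] 14.4
top1 [ 0.465 -0.035] 11.0
top1 [0.468 0.021] 14.4
top1 [0.509 0.006] 9.4
top1 [0.551 0.018] 9.6
t10 [0.417 0.429] 9.6
t10 [0.449 0.436] 10.6
[ 0.68664084 -0.02173348  0.45614191] [ 3.13967052e+00 -1.85792617e-03  1.53279048e+00]
```

```bash
cat >> h.py <<'E'
def rect(d,z=.029,s=2000):
    "chute seen from above: resample on plane z, 0.5 mm/px; row = x from .67 down to .43, col = y from .05 to -.09"
    xs=np.arange(.67,.43,-1/s); ys=np.arange(.05,-.09,-1/s); m=np.array([[proj(d,[x,y,z]) for y in ys] for x in xs],np.float32)
    return cv2.remap(d['frame'],m[...,0],m[...,1],cv2.INTER_LINEAR)
def find(d):
    r=rect(d); h=cv2.cvtColor(r,cv2.COLOR_BGR2HSV)
    c=cv2.HoughCircles(cv2.medianBlur(r[...,0],5),cv2.HOUGH_GRADIENT,1,45,param1=70,param2=16,minRadius=29,maxRadius=42)
    out=[]
    for u,v,q in (c[0] if c is not None else []):
        m=np.zeros(r.shape[:2],np.uint8); cv2.circle(m,(int(u),int(v)),20,255,-1); out.append((round(.67-v/2000,3),round(.05-u/2000,3),int(q),[int(t) for t in cv2.mean(h,m)[:3]]))
    return out
E
python3 - <<'E'
from h import *
for f in('w3.png','w4.png','w5.png','w10.png'):
    print(f); [print('  ',o) for o in find(load(f))]
E
```

```text
w3.png
   (np.float32(0.551), np.float32(-0.047), 40, [17, 113, 221])
   (np.float32(0.511), np.float32(0.011), 32, [16, 119, 203])
   (np.float32(0.55), np.float32(0.009), 40, [17, 115, 218])
   (np.float32(0.585), np.float32(0.012), 32, [18, 110, 229])
   (np.float32(0.471), np.float32(0.02), 34, [15, 125, 172])
   (np.float32(0.47), np.float32(-0.031), 32, [15, 120, 199])
   (np.float32(0.59), np.float32(-0.049), 35, [18, 98, 239])
w4.png
   (np.float32(0.526), np.float32(0.016), 34, [17, 115, 226])
   (np.float32(0.492), np.float32(0.019), 34, [17, 122, 211])
   (np.float32(0.477), np.float32(-0.008), 33, [16, 123, 218])
   (np.float32(0.454), np.float32(0.02), 30, [16, 125, 204])
   (np.float32(0.456), np.float32(-0.042), 33, [16, 124, 222])
   (np.float32(0.526), np.float32(-0.046), 32, [25, 30, 90])
w5.png
   (np.float32(0.516), np.float32(-0.007), 35, [20, 106, 245])
   (np.float32(0.493), np.float32(0.018), 35, [18, 116, 226])
   (np.float32(0.457), np.float32(0.02), 35, [17, 122, 213])
   (np.float32(0.473), np.float32(-0.012), 39, [17, 120, 230])
   (np.float32(0.458), np.float32(-0.041), 34, [13, 82, 131])
w10.png
   (np.float32(0.459), np.float32(-0.046), 39, [16, 121, 208])
   (np.float32(0.464), np.float32(0.021), 29, [15, 123, 175])
   (np.float32(0.472), np.float32(-0.01), 38, [17, 118, 228])
```

Three grapes are left, all at the far end. Second scoop.

```bash
R='pos|ft'; python3 -m handwheel '[0,0,-0.03,0,0,0.004, 0,0,-0.03,0,0,0, 0,0,-0.03,0,0,0, 0,0,-0.03,0,0,0, 0,0,-0.03,0,0,0, 0,0,-0.03,0,0,0, 0,0,-0.014,0,0,0, 0,0,0,0,0,0, -0.01,0,-0.003,0,0,0, -0.01,0,-0.003,0,0,0, 0,0,0,0,0,0, 0,0,0,0,0,0]' |grep -E $R
python3 -m handwheel '[-0.008,0.0002,0,0,0,0, -0.008,0.0002,0,0,0,0, -0.008,0.0002,0,0,0,0, -0.008,0.0002,0,0,0,0, -0.008,0.0002,0,0,0,0, -0.008,0.0002,0,0,0,0, -0.008,0.0002,0,0,0,0, -0.008,0.0002,0,0,0,0, -0.008,0.0002,0,0,0,0, -0.008,0.0002,0,0,0,0, -0.008,0.0002,0,0,0,0, -0.008,0.0002,0,0,0,0, -0.008,0.0003,0,0,0,0]' |grep -E $R
for i in 1 2 3 4; do python3 -m handwheel '[-0.004,0.0001,0,0,0,0, -0.004,0.0001,0,0,0,0]' | grep -E $R; done
python3 - <<'E'
from h import *
d=snap('wrist','w11.png'); [print('  ',o) for o in find(d)]
E
```

```text
eef_pos: [0.6668, -0.0214, 0.2585]
ft_force: [1.0, -0.0, -1.8]
eef_pos: [0.5618, -0.0188, 0.2567]
ft_force: [0.3, -0.2, -1.3]
eef_pos: [0.5541, -0.0186, 0.2568]
ft_force: [-0.2, -0.2, -0.6]
eef_pos: [0.5462, -0.0184, 0.2567]
ft_force: [-0.4, -0.4, -1.5]
eef_pos: [0.5382, -0.0182, 0.2567]
ft_force: [1.2, 0.5, -2.0]
eef_pos: [0.5302, -0.018, 0.2568]
ft_force: [0.2, 0.3, -2.4]
   (np.float32(0.459), np.float32(0.021), 35, [16, 122, 210])
   (np.float32(0.465), np.float32(-0.013), 36, [17, 118, 231])
```

```bash
R='pos|ft'; for i in 1 2 3 4; do python3 -m handwheel '[-0.002,0.0001,0,0,0,0, -0.002,0.0001,0,0,0,0]' | grep -E $R; done
python3 - <<'E'
from h import *
d=snap('wrist','w12.png'); [print('  ',o) for o in find(d)]
E
```

```text
eef_pos: [0.5263, -0.0178, 0.2567]
ft_force: [0.2, 1.2, -2.3]
eef_pos: [0.5226, -0.0176, 0.2569]
ft_force: [4.9, -0.7, -1.2]
eef_pos: [0.5196, -0.0177, 0.2579]
ft_force: [12.3, 0.4, -1.8]
eef_pos: [0.5166, -0.0178, 0.2589]
ft_force: [17.7, -1.6, -0.4]
   (np.float32(0.465), np.float32(-0.013), 36, [17, 116, 233])
   (np.float32(0.459), np.float32(0.022), 33, [16, 121, 212])
```

```bash
R='pos|ft'; python3 -m handwheel '[0.005,0,0.001,0,0,0, 0.0106,0,0.0006,0,0.0436,0, 0.0106,0,0.0006,0,0.0436,0, 0.0106,0,-0.0003,0,0.0436,0, 0.0106,0,-0.0003,0,0.0436,0, 0,0,0,0,0,0, 0,0,0,0,0,0, 0,0,0,0,0,0]' |grep -E $R
python3 - <<'E'
from h import *
d=snap('wrist','w13.png'); [print('  ',o) for o in find(d)]
E
```

```text
eef_pos: [0.5613, -0.0171, 0.2583]
ft_force: [-0.3, 0.8, -1.6]
   (np.float32(0.464), np.float32(0.006), 38, [18, 117, 237])
   (np.float32(0.493), np.float32(-0.018), 39, [19, 111, 240])
```

The middle grape rolled back and the +y one moved inward. I'll finish the tilt and lift.

```bash
R='pos|ft'; python3 -m handwheel '[0.0106,0,-0.0013,0,0.0436,0, 0.0106,0,-0.0013,0,0.0436,0, 0.0104,0,-0.0022,0,0.0436,0, 0.0104,0,-0.0022,0,0.0436,0, 0,0,0,0,0.0436,0, 0,0,0,0,0,0, 0,0,0.01,0,0,0, 0,0,0.015,0,0,0, 0,0,0.02,0,0,0, 0,0,0.02,0,0,0, 0,0,0.02,0,0,0, 0,0,0,0,0,0, 0,0,0,0,0,0]' |grep -E $R
python3 - <<'E'
from h import *
d=snap('wrist','w14.png'); im=d['frame']
c=cv2.HoughCircles(cv2.medianBlur(im[...,0],3),cv2.HOUGH_GRADIENT,1,18,param1=70,param2=14,minRadius=11,maxRadius=24)
h=cv2.cvtColor(im,cv2.COLOR_BGR2HSV)
for f,i in (('w7',load('w7.png')['frame']),('w14',im)):
    h=cv2.cvtColor(i,cv2.COLOR_BGR2HSV); c=cv2.HoughCircles(cv2.medianBlur(i[...,0],3),cv2.HOUGH_GRADIENT,1,18,param1=70,param2=14,minRadius=11,maxRadius=24)
    for u,v,q in c[0]:
        m=np.zeros(i.shape[:2],np.uint8);cv2.circle(m,(int(u),int(v)),8,255,-1);s=cv2.mean(h,m)
        if 11<s[0]<22 and 90<s[1]<140 and s[2]>150 and 60<v<250 and 90<u<300:print(f,int(u),int(v),int(q),[int(t) for t in s[:3]])
E
```

```text
eef_pos: [0.6036, -0.0171, 0.3368]
ft_force: [-0.7, 0.3, -2.4]
w7 214 190 23 [19, 110, 245]
w7 160 168 22 [20, 109, 247]
w7 202 135 12 [15, 105, 187]
w14 170 172 23 [17, 118, 237]
w14 210 208 22 [20, 109, 247]
```

```bash
R='pos|ft|rot'; python3 -m handwheel '[0,0,0.01,0,0,0, 0,0,0.02,0,0,0, 0,0,0.03,0,0,0, 0,0,0.03,0,0,0, 0,0,0.03,0,0,0, 0,0,0.012,0,0,0, 0,0,0,0,0,0, -0.0017,0.005,0,0,0,0.0088, -0.0034,0.01,0,0,0,0.0176, -0.0051,0.015,0,0,0,0.0264, -0.0068,0.02,0,0,0,0.0352, -0.0068,0.02,0,0,0,0.0352, -0.0068,0.02,0,0,0,0.0352, -0.0068,0.02,0,0,0,0.0352, -0.0068,0.02,0,0,0,0.0352]'|grep -E $R
python3 -m handwheel '[-0.0068,0.02,0,0,0,0.0352, -0.0068,0.02,0,0,0,0.0352, -0.0068,0.02,0,0,0,0.0352, -0.0068,0.02,0,0,0,0.0352, -0.0068,0.02,0,0,0,0.0352, -0.0068,0.02,0,0,0,0.0352, -0.0068,0.02,0,0,0,0.0352, -0.0068,0.02,0,0,0,0.0352, -0.0068,0.02,0,0,0,0.0352, -0.0068,0.02,0,0,0,0.0352, -0.0068,0.02,0,0,0,0.0352, -0.0068,0.02,0,0,0,0.0352, -0.0068,0.02,0,0,0,0.0352, -0.0068,0.02,0,0,0,0.0352, -0.0068,0.02,0,0,0,0.0352, -0.0068,0.02,0,0,0,0.0352, -0.0051,0.015,0,0,0,0.0264, -0.0034,0.01,0,0,0,0.0176, -0.0015,0.004,0,0,0,0.007, 0,0,0,0,0,0]'|grep -E $R
cat >> h.py <<'E'
def blobs(im,box,r0,r1):
    "grape-like circles in a crop enlarged 3x"
    u0,v0,u1,v1=box; i=cv2.resize(im[v0:v1,u0:u1],None,fx=3,fy=3,interpolation=2); h=cv2.cvtColor(i,cv2.COLOR_BGR2HSV)
    c=cv2.HoughCircles(cv2.medianBlur(i[...,0],5),cv2.HOUGH_GRADIENT,1,r0*4.5,param1=70,param2=13,minRadius=int(3*r0),maxRadius=int(3*r1)); out=[]
    for u,v,q in (c[0] if c is not None else []):
        m=np.zeros(i.shape[:2],np.uint8);cv2.circle(m,(int(u),int(v)),int(1.5*r0),255,-1);out.append((round(float(u)/3+u0,1),round(float(v)/3+v0,1),round(float(q)/3,1),[int(t) for t in cv2.mean(h,m)[:3]]))
    return out
E
python3 - <<'E'
from h import *
t8=load('t8.png'); t=snap('top','t15.png')
print('chute',find(t)); print('scoop before',blobs(t8['frame'],(60,200,150,290),6,10)); print('scoop now',blobs(t['frame'],(60,200,150,290),6,10))
a=np.array(rect(t8));
E
```

```text
eef_pos: [0.5587, 0.1148, 0.4679]
eef_rot: [-2.75, 0.01, 1.772]
ft_force: [-0.1, 0.8, -1.9]
eef_pos: [0.4404, 0.4622, 0.4681]
eef_rot: [-2.75, 0.011, 2.383]
ft_force: [0.2, 0.0, -2.5]
chute []
scoop before [(106.8, 245.5, 7.1, [15, 134, 164]), (89.5, 247.2, 6.3, [14, 136, 131])]
scoop now [(101.5, 245.2, 7.6, [15, 134, 170]), (77.8, 252.8, 9.0, [16, 16, 76]), (88.8, 260.5, 6.2, [14, 137, 138]), (128.5, 238.2, 6.4, [13, 36, 136])]
```

Run:
```python
from h import *
t8=load('t8.png'); t=load('t15.png'); print('t8 chute',find(t8))
P=np.array([(420,300),(480,250),(525,290),(470,355)],float); P=np.c_[60+(P[:,0]-395)*.4253,120+P[:,1]*.425].astype(np.int32)
for n,d in(('t8',t8),('t15',t)):
    h=cv2.cvtColor(d['frame'],cv2.COLOR_BGR2HSV); m=np.zeros(h.shape[:2],np.uint8); cv2.fillPoly(m,[P],255)
    k=cv2.bitwise_and(m,cv2.inRange(h,(10,90,60),(22,200,255))); print(n,cv2.countNonZero(k))
    for r in k[222:274:2,68:116]: print(''.join('#' if x else '.' for x in r))
r=rect(t); r8=rect(t8)
for z in (r8,r):
    h=cv2.cvtColor(z,cv2.COLOR_BGR2HSV); k=cv2.inRange(h,(10,90,120),(22,180,255)); print('chute far end'); 
    for row in k[330:460:12,30:240:5]: print(''.join('#' if x else '.' for x in row))
```

```text
t8 chute [(np.float32(0.492), np.float32(-0.049), 35, [14, 10, 218]), (np.float32(0.602), np.float32(-0.012), 39, [15, 7, 232])]
t8 618
................................................
................................................
................................................
................................................
............................####................
.........................#########..............
........................###########.............
.......................##############...........
.......................################.........
..................####.####################.....
..............###############################...
.............###############..###############...
............###############....##############...
............###############....#############....
.............#############.......#########......
..............###########.......................
.................########.......................
................############....................
..............###############...................
..............###############....
[... 1865 characters left out ...]
............###########...##########...##
..............#########..############...##
..................##......############..##
...........................#########....##
.....############################.......##
chute far end
........................................##
........................................##
........................................##
........................................##
........................................##
........................................##
........................................##
........................................##
........................................##
........................................##
###########################...........#.##
```

The chute is empty and three grapes are in the scoop. Before pouring I'll check the pot hasn't moved.

```bash
cat >> h.py <<'E'
def potshift(d0,d1,box):
    u0,v0,u1,v1=box; T=cv2.cvtColor(d0['frame'][v0:v1,u0:u1],6); I=cv2.cvtColor(d1['frame'][v0-40:v1+40,u0-40:u1+40],6)
    r=cv2.matchTemplate(I,T,5); _,s,_,l=cv2.minMaxLoc(r); return l[0]-40,l[1]-40,round(s,3)
E
python3 - <<'E'
from h import *
s=snap('scene','s15.png'); a=load('scene1.png'); b=load('s8.png')
print(potshift(a,b,(335,232,395,285)),potshift(a,s,(335,232,395,285)))
E
```

```text
(0, 0, 0.996) (0, 0, 0.922)
```

```bash
R='pos|ft|rot'; python3 -m handwheel '[0,0,-0.012,0,0,0, 0,0,-0.024,0,0,0, 0,0,-0.026,0,0,0, 0,0,-0.026,0,0,0, 0,0,-0.016,0,0,0, 0,0,-0.006,0,0,0, 0.0025,0.0026,0.0022,0.0568,-0.0539,0, 0.0025,0.0026,0.0022,0.0568,-0.0539,0, 0.0025,0.0026,0.0022,0.0568,-0.0539,0, 0.0025,0.0026,0.0022,0.0568,-0.0539,0, 0.0025,0.0026,0.0022,0.0568,-0.0539,0, 0,0,0,0,0,0]'|grep -E $R
python3 -m handwheel '[-0.0117,-0.0122,-0.0062,0.0527,-0.05,0, -0.0117,-0.0122,-0.0062,0.0527,-0.05,0, -0.0117,-0.0122,-0.0062,0.0527,-0.05,0, -0.0117,-0.0122,-0.0062,0.0527,-0.05,0, -0.0117,-0.0122,-0.0062,0.0527,-0.05,0, -0.0117,-0.0122,-0.0062,0.0527,-0.05,0, -0.0117,-0.0122,-0.0062,0.0527,-0.05,0, -0.0117,-0.0122,-0.0062,0.0527,-0.05,0, -0.0117,-0.0122,-0.0062,0.0527,-0.05,0, -0.0117,-0.0122,-0.0062,0.0527,-0.05,0, -0.0117,-0.0122,-0.0062,0.0527,-0.05,0, -0.0117,-0.0122,-0.0062,0.0527,-0.05,0, 0,0,0,0,0,0, 0,0,0,0,0,0, 0,0,0,0,0,0]'|grep -E $R
python3 -m handwheel '[0,0,0.02,0,0,0, 0,0,0.025,0,0,0, 0,0,0.025,0,0,0, 0,0,0.025,0,0,0, 0,0,0.02,-0.0581,0.0565,0, 0,0,0.02,-0.0581,0.0565,0, 0,0,0.02,-0.0581,0.0565,0, 0,0,0,-0.0581,0.0565,0, 0,0,0,-0.0581,0.0565,0, 0,0,0,-0.0581,0.0565,0, 0,0,0,-0.0581,0.0565,0, 0,0,0,-0.0581,0.0565,0, 0,0,0,-0.0581,0.0565,0, 0,0,0,-0.0581,0.0565,0, 0,0,0,0,0,0]'|grep -E $R
```

```text
eef_pos: [0.4534, 0.4745, 0.3701]
eef_rot: [3.139, 0.01, 2.378]
ft_force: [-0.3, 0.4, -2.1]
eef_pos: [0.3233, 0.3405, 0.3008]
eef_rot: [2.33, -0.005, 2.384]
ft_force: [-0.1, -0.0, -2.2]
eef_pos: [0.3234, 0.3403, 0.4556]
eef_rot: [-3.141, -0.009, 2.373]
ft_force: [-0.3, -0.3, -1.7]
```

```bash
R='pos|ft|rot|clock'; python3 -m handwheel '[0.0085,-0.0272,0,0,0,-0.0414, 0.0085,-0.0272,0,0,0,-0.0414, 0.0085,-0.0272,0,0,0,-0.0414, 0.0085,-0.0272,0,0,0,-0.0414, 0.0085,-0.0272,0,0,0,-0.0414, 0.0085,-0.0272,0,0,0,-0.0414, 0.0085,-0.0272,0,0,0,-0.0414, 0.0085,-0.0272,0,0,0,-0.0414, 0.0085,-0.0272,0,0,0,-0.0414, 0.0085,-0.0272,0,0,0,-0.0414, 0.0085,-0.0272,0,0,0,-0.0414, 0.0085,-0.0272,0,0,0,-0.0414]'|grep -E $R
python3 -m handwheel '[0.0085,-0.0272,0,0,0,-0.0414, 0.0085,-0.0272,0,0,0,-0.0414, 0.0085,-0.0272,0,0,0,-0.0414, 0.0085,-0.0272,0,0,0,-0.0414, 0.0085,-0.0272,0,0,0,-0.0414, 0.0085,-0.0272,0,0,0,-0.0414, 0.0085,-0.0272,0,0,0,-0.0414, 0.0085,-0.0272,0,0,0,-0.0414, 0.0085,-0.0272,0,0,0,-0.0414, 0.0085,-0.0272,0,0,0,-0.0414, 0.0085,-0.0272,0,0,0,-0.0414, 0.0085,-0.0272,0,0,0,-0.0414, 0,0,0,0,0,0]'|grep -E $R
python3 - <<'E'
from h import *
s=sense();print(s['eef_pos'],s['eef_rot']); t=snap('top','t16.png'); sc=snap('scene','s16.png')
from scipy.spatial.transform import Rotation as Q
R=Q.from_euler('xyz',s['eef_rot']); W=Q.from_euler('xyz',[np.pi,0,1.379]); print('turn needed',(W*R.inv()).as_rotvec())
print('pot grapes',blobs(t['frame'],(75,200,140,265),6,10))
print('pot shift',potshift(load('scene1.png'),sc,(335,232,395,285)))
print('chute',[o for o in find(t) if o[3][1]>90])
E
```

```text
clock: 40.65
eef_pos: [0.4252, 0.0125, 0.4559]
eef_rot: [3.139, -0.009, 1.875]
ft_force: [-0.1, 0.2, -1.6]
clock: 41.95
eef_pos: [0.5272, -0.3155, 0.4545]
eef_rot: [3.14, -0.01, 1.376]
ft_force: [0.1, 0.5, -1.4]
[ 0.52716034 -0.31550994  0.4544868 ] [ 3.14012106 -0.00985511  1.3764068 ]
turn needed [-0.00938956  0.00333538  0.00260043]
pot grapes [(117.8, 225.5, 7.5, [15, 120, 206]), (96.8, 235.5, 6.4, [14, 139, 91]), (99.8, 223.8, 6.2, [14, 138, 100])]
pot shift (0, 0, 0.888)
chute []
```

```bash
R='pos|ft|rot|clock'; python3 -m handwheel '[0,0.001,-0.03,-0.0094,0.0033,0.0026, 0,0.0015,-0.03,0,0,0, 0,0,-0.03,0,0,0, 0,0,-0.03,0,0,0, 0,0,-0.03,0,0,0, 0,0,-0.03,0,0,0, 0,0,-0.02,0,0,0, 0,0,0,0,0,0, 0,0,0,0,0,0]'|grep -E $R
python3 -m handwheel '[0,0,-0.003,0,0,0, 0,0,-0.003,0,0,0, 0,0,0,0,0,0]'|grep -E $R
python3 - <<'E'
from h import *
t=load('t16.png'); h=cv2.cvtColor(t['frame'],cv2.COLOR_BGR2HSV)
k=cv2.inRange(h,(9,80,40),(24,220,255))
for r in k[204:262:2,74:142]: print(''.join('#' if x else '.' for x in r))
E
```

```text
clock: 42.95
eef_pos: [0.5272, -0.3097, 0.2567]
eef_rot: [3.141, -0.002, 1.385]
ft_force: [-0.1, -0.2, -1.4]
clock: 43.25
eef_pos: [0.527, -0.31, 0.2498]
eef_rot: [3.141, -0.002, 1.385]
ft_force: [0.0, 1.3, -1.7]
####################################################################
####################################################################
#######################................#############################
##################..........................########################
###############......................###.........###################
#############......................########...........##############
###########.......................###########...........############
#########.........................###########.............##########
########...............######.....#############.............########
#######..............##########.....##############...........#######
######..............############..........#########...........######
#####...............############..........#########............#####
#####................#########............##########.......
[... 413 characters left out ...]
.....#####
#####..................................###....................######
######...............................#####...................#######
#######............................##########...............########
########..........................###########.............##########
#########.........................#########..............###########
############.......................#####.............###############
###############....................................#################
##################........................##########################
#########################........###################################
####################################################################
```

All 7 grapes are in the pot. Lowering the last bit and releasing the scoop.

```bash
R='pos|ft|rot|clock|width'; for i in 1 2; do python3 -m handwheel '[0,0,-0.001,0,0,0, 0,0,0,0,0,0]'|grep -E 'pos|ft'; done
python3 -m handwheel '[0,0,0,0,0,0, 0,0,0,0,0,0, 0,0,0,0,0,0, 0,0,0,0,0,0, 0,0,0,0,0,0, 0,0,0,0,0,0, 0,0,0,0,0,0, 0,0,0,0,0,0, 0,0,0,0,0,0, 0,0,0,0,0,0]' -1 |grep -E $R
python3 -m handwheel '[0,0,0.02,0,0,0, 0,0,0.03,0,0,0, 0,0,0.03,0,0,0, 0,0,0.03,0,0,0, 0,0,0.03,0,0,0, 0,0,0.02,0,0,0, 0,0,0,0,0,0]'|grep -E $R
python3 - <<'E'
from h import *
s=snap('scene','s17.png'); print('scoop shift',potshift(load('scene1.png'),s,(205,125,245,168)))
# lid region edges: top image dump of knob (dark) vs disc
d=load('t16.png'); h=cv2.cvtColor(d['frame'],cv2.COLOR_BGR2HSV)
print('lid HSV samples',[h[v,u].tolist() for u,v in((170,190),(175,200),(188,186),(195,195),(160,165),(208,175),(205,200),(215,190))])
E
```

```text
eef_pos: [0.527, -0.3101, 0.2486]
ft_force: [1.0, 0.1, -1.5]
eef_pos: [0.5271, -0.3101, 0.2482]
ft_force: [-0.5, 1.7, 4.6]
clock: 44.65
eef_pos: [0.5269, -0.3101, 0.2475]
eef_rot: [-3.141, -0.003, 1.384]
ft_force: [0.0, -1.3, -1.1]
width: 0.0881
clock: 45.35
eef_pos: [0.527, -0.31, 0.4103]
eef_rot: [3.137, -0.0, 1.385]
ft_force: [0.6, 0.3, 0.2]
width: 0.088
scoop shift (1, 1, 0.798)
lid HSV samples [[15, 138, 133], [15, 138, 135], [10, 172, 98], [15, 149, 94], [12, 163, 161], [7, 158, 34], [8, 164, 42], [11, 156, 72]]
```

The scoop is placed. Next I'll fit the lid pose from the features already read in the top and scene pictures.

```bash
cat > lid.py <<'E'
from h import *
from scipy.optimize import least_squares
top=load('t8.png'); sc=load('scene1.png')
T=np.linspace(0,2*np.pi,120)
def Rl(psi,tilt=np.pi/4):
    c,s=np.cos(psi),np.sin(psi); lz=np.array([-np.sin(tilt)*c,-np.sin(tilt)*s,np.cos(tilt)]); ly=np.array([-s,c,0]); return np.c_[np.cross(ly,lz),ly,lz]
def pts(p,L): return np.array(p[:3])+np.array(L)@Rl(p[3]).T
def disc(p): return np.r_[pts(p,np.c_[.077*np.cos(T),.077*np.sin(T),0*T+.018]),pts(p,np.c_[.077*np.cos(T),.077*np.sin(T),0*T+.010])]
knob=lambda z:[[a*.017,b*.017,z] for a,b in((1,1),(1,-1),(-1,-1),(-1,1))]
P=lambda d,X:np.array([proj(d,x) for x in X])
if __name__=='__main__':
    def res(p):
        a=P(top,disc(p)); b=P(sc,disc(p)); k=P(top,pts(p,knob(.064)))
        r=[a[:,0].min()-159.1,a[:,0].max()-206.7,a[:,1].min()-160.4,a[:,1].max()-212.2]
        r+=[b[:,0].min()-265.1,b[:,0].max()-313.3]
        m=np.array([(185.5,178.7),(199.1,182.9),(194.8,194.4),(179.5,190.1)])
        D=np.linalg.norm(k[:,None]-m[None],axis=2); r+=list(D.min(1))
        ks=P(sc,pts(p,knob(.064))); tip=[(280.5,210),(291.3,208)]
        r+=[ks[:,0].min()-280.5+.5, ks[:,1].min()-208.2, ks[:,0].max()-291.5]
        return r
    for psi0 in(1.2,1.37,1.57):
        f=least_squares(res,[.5,.22,.06,psi0],loss='soft_l1'); print(f.cost.round(2),f.x.round(4)); 
    print(np.round(f.fun,1)); np.save('lid.npy',f.x); print('knob pt',pts(f.x,[[0,0,.044]]).round(4))
    print('bearing/lowest disc z',disc(f.x)[:,2].min(),disc(f.x)[:,2].max())
E
python3 lid.py
```

```text
11.15 [0.543  0.2154 0.0696 1.2933]
11.15 [0.543  0.2154 0.0696 1.2933]
11.15 [0.543  0.2154 0.0696 1.2933]
[-1.2 -1.6 -1.2 -0.1  0.9 -1.1  5.9  3.5  0.6  0.2 -0.4  0.1  0.8]
knob pt [[0.5344 0.1855 0.1008]]
bearing/lowest disc z 0.02229133976804186 0.13682366574298532
```

```bash
R='pos|ft|rot|clock'; python3 -m handwheel '[-0.005,0.0294,0,0,0,-0.023, -0.005,0.0294,0,0,0,-0.023, -0.005,0.0294,0,0,0,-0.023, -0.005,0.0294,0,0,0,-0.023, -0.005,0.0294,0,0,0,0, -0.005,0.0294,0,0,0,0, -0.005,0.0294,0,0,0,0, -0.005,0.0294,0,0,0,0, -0.005,0.0294,0,0,0,0, -0.005,0.0294,0,0,0,0, 0,0,-0.008,0.0755,-0.0215,0, 0,0,-0.008,0.0755,-0.0215,0, 0,0,-0.008,0.0755,-0.0215,0, 0,0,-0.008,0.0755,-0.0215,0, 0,0,-0.008,0.0755,-0.0215,0, 0,0,-0.008,0.0755,-0.0215,0, 0,0,-0.008,0.0755,-0.0215,0, 0,0,-0.008,0.0755,-0.0215,0, 0,0,-0.008,0.0755,-0.0215,0, 0,0,-0.008,0.0755,-0.0215,0]' -1|grep -E $R
python3 - <<'E'
from lid import *
d=snap('wrist','w18.png'); print(sense()['qpos'])
p=np.load('lid.npy'); im=d['frame']; h=cv2.cvtColor(im,cv2.COLOR_BGR2HSV)
k=P(d,pts(p,knob(.064))); print('pred knob top',k.round(0).tolist()); a=P(d,disc(p)); print('disc pred',a.min(0).round(),a.max(0).round())
c=k.mean(0).astype(int); 
print('V map'); u0,v0=int(a[:,0].min()),int(a[:,1].min())
for v in range(max(0,v0-10),min(384,int(a[:,1].max())+10),7): print(v,' '.join('%2d/%3d'%(h[v,u,0],h[v,u,2]) for u in range(max(0,u0-10),min(512,int(a[:,0].max())+10),14)))
E
```

```text
clock: 47.4
eef_pos: [0.4765, -0.016, 0.3257]
eef_rot: [-3.136, -0.791, 1.288]
ft_force: [0.5, -0.2, 0.2]
[-0.40792265  0.3030995   1.80962577  0.82780713  1.28771389 -0.47768069]
pred knob top [[236.0, 183.0], [276.0, 183.0], [275.0, 221.0], [236.0, 221.0]]
disc pred [178. 110.] [333. 260.]
V map
99 10/165 16/243 17/249 15/243 16/248 15/247 17/250 17/246 16/248 16/247 13/193 17/250 17/250
106  9/159 15/240 16/248 15/235 17/248 16/244 18/251 15/244 17/248 16/246 15/239 16/249 17/242
113 14/158 14/231 12/179 12/181 13/173 12/170 15/222 13/168 12/151 12/152 12/149 16/245 14/222
120 11/160 13/166 11/136 11/144 16/230 16/228 18/237 16/225 16/224 12/133  9/135 16/246 15/250
127 13/155 13/149 11/149 15/221 17/230 16/227 18/238 15/217 15/195 16/204 11/132 13/187 17/250
134 13/158 14/147 11/138 17/232 16/230 16/226 15/219 16/204 16/194 15/202 13/155 16/243 16/249
141 13/159 13/153 16/229 17/230 16/224 16/202 17/220 16/201 15/185 16/205 15/196 15/245 15/247
148 14/181 13/181 16/206 16/209 15/211 16/207 16/219 16/199 16/183 15/199 16/195 17/248 15/246
155 15/180 13/178 16/206 15/210 16/207 16/
[... 872 characters left out ...]
 15/154 15/198 16/188 16/197 14/231
225 16/245 15/239 16/210 16/215 16/206 16/201 15/166 16/166 15/154 15/197 16/188 15/170 15/237
232 15/243 15/241 15/209 15/215 16/202 16/202 16/163 16/167 15/160 15/197 16/188 13/153 14/155
239 15/242 15/243 12/132 16/212 15/201 16/201 15/165 15/166 16/182 17/222 16/219 13/151 14/149
246 14/238 15/242 12/148 16/211 15/200 14/203 15/182 17/189 16/179 16/220 13/ 94 14/156 14/235
253 14/237 16/243 13/166 11/155 16/200 17/227 17/196 15/190 15/179 15/188 11/ 91 13/153 14/163
260 14/236 16/243 13/215 11/123 11/116 16/227 16/223 15/193 13/116 11/102 10/100 13/143 13/149
267 15/235 15/243 15/244 10/120 12/129 12/115 12/112 14/111 10/104 11/102 12/135 13/170 14/176
```

The prediction matches the wrist picture closely. Refining with the knob's mask.

```bash
cat > knob.py <<'E'
from lid import *
def knobrect(d,box=(215,165,300,240)):
    u0,v0,u1,v1=box; g=cv2.GaussianBlur(cv2.resize(d['frame'][v0:v1,u0:u1],None,fx=4,fy=4,interpolation=2),(5,5),0); h=cv2.cvtColor(g,cv2.COLOR_BGR2HSV)
    m=cv2.inRange(h,(0,0,0),(14,255,178)); m=cv2.morphologyEx(m,cv2.MORPH_OPEN,np.ones((15,15)))
    c=max(cv2.findContours(m,0,2)[0],key=cv2.contourArea); r=cv2.minAreaRect(c); return np.array(r[0])/4+[u0,v0],np.array(r[1])/4,r[2]
if __name__=='__main__':
    d=load('w18.png'); p=np.load('lid.npy'); k=P(d,pts(p,knob(.064)))
    print('pred centre',k.mean(0),'size',np.ptp(k,axis=0)); print(knobrect(d))
    im=d['frame'].astype(int); h=cv2.cvtColor(d['frame'],cv2.COLOR_BGR2HSV)
    print('row200',[(u,h[200,u,2]) for u in list(range(170,206,3))+list(range(310,345,3))])
    print('col210',[(v,h[v,255,2]) for v in list(range(104,124,2))+list(range(250,272,2))])
    a=P(d,disc(p));print(a.min(0),a.max(0))
E
python3 knob.py
```

```text
pred centre [255.69058175 201.73807831] size [40.06118189 38.1009244 ]
(array([254.75, 200.5 ]), array([46.5, 39. ]), 90.0)
row200 [(170, np.uint8(245)), (173, np.uint8(243)), (176, np.uint8(239)), (179, np.uint8(218)), (182, np.uint8(196)), (185, np.uint8(198)), (188, np.uint8(196)), (191, np.uint8(203)), (194, np.uint8(210)), (197, np.uint8(214)), (200, np.uint8(200)), (203, np.uint8(210)), (310, np.uint8(189)), (313, np.uint8(187)), (316, np.uint8(208)), (319, np.uint8(202)), (322, np.uint8(196)), (325, np.uint8(195)), (328, np.uint8(205)), (331, np.uint8(229)), (334, np.uint8(242)), (337, np.uint8(240)), (340, np.uint8(234)), (343, np.uint8(238))]
col210 [(104, np.uint8(250)), (106, np.uint8(250)), (108, np.uint8(250)), (110, np.uint8(252)), (112, np.uint8(238)), (114, np.uint8(231)), (116, np.uint8(232)), (118, np.uint8(235)), (120, np.uint8(235)), (122, np.uint8(233)), (250, np.uint8(195)), (252, np.uint8(198)), (254, np.uint8(199)), (256, np.uint8(193)), (258, np.uint8(198)), (260, np.uint8(209)), (262, np.uint8(220)), (264, np.uint8(167)), (266, np.uint8(109)), (268, np.uint8(112)), (270, np.uint8(109))]
[178.44503702 109.83935955] [332.64637743 260.01212799]
```

```bash
R='pos|ft|rot|clock|width|finger'; python3 -m handwheel '[0,0,-0.008,0,0,0, 0,0,-0.007,0,0,0, 0.0039,0.0136,-0.0141,0,0,0, 0.0039,0.0136,-0.0141,0,0,0, 0.0039,0.0136,-0.0141,0,0,0, 0.0039,0.0136,-0.0141,0,0,0, 0,0,0,0,0,0, 0,0,0,0,0,0]' -1|grep -E $R
python3 - <<'E'
from knob import *
d=snap('wrist','w19.png'); p=np.load('lid.npy'); k=P(d,pts(p,knob(.064))); print(k.round(1).tolist()); b=P(d,pts(p,knob(.018)));print(b.round(1).tolist())
u0,u1=int(k[:,0].min())-25,int(k[:,0].max())+25; v0,v1=int(k[:,1].min())-25,min(384,int(k[:,1].max())+40)
print(knobrect(d,(u0,v0,u1,v1)))
from scipy.spatial.transform import Rotation as Q
s=sense(); R=Q.from_euler('xyz',s['eef_rot']).as_matrix(); print('tool z',R[:,2].round(3),'lid z',Rl(p[3])[:,2].round(3)); g=s['eef_pos']+R[:,2]*.147; print('grasp pt in lid axes',((g-p[:3])@Rl(p[3])).round(4))
E
```

```text
clock: 48.25
eef_pos: [0.4925, 0.0383, 0.2561]
eef_rot: [-3.14, -0.787, 1.293]
ft_force: [-0.7, 1.5, 0.3]
width: 0.0883
finger_force: 0.0
[[225.6, 199.4], [284.9, 199.4], [283.6, 254.0], [226.9, 254.0]]
[[231.1, 182.0], [278.9, 181.9], [278.1, 227.0], [232.0, 227.0]]
(array([254. , 223.5]), array([70., 58.]), 90.0)
tool z [ 0.194  0.681 -0.706] lid z [-0.194 -0.68   0.707]
grasp pt in lid axes [ 0.002  -0.0002  0.1156]
```

The lid sits about 3 mm further downslope than the fit. I'll correct for that, advance and grip.

```bash
R='pos|ft|rot|clock|width|finger'; python3 -m handwheel '[-0.0008,-0.0027,-0.0028,0,0,0, 0.0027,0.0096,-0.01,0,0,0, 0.0027,0.0096,-0.01,0,0,0, 0.0027,0.0096,-0.01,0,0,0, 0.0027,0.0096,-0.01,0,0,0, 0.0027,0.0096,-0.01,0,0,0, 0,0,0,0,0,0, 0,0,0,0,0,0]' -1|grep -E $R
python3 -m handwheel '[0,0,0,0,0,0, 0,0,0,0,0,0, 0,0,0,0,0,0, 0,0,0,0,0,0, 0,0,0,0,0,0, 0,0,0,0,0,0, 0,0,0,0,0,0, 0,0,0,0,0,0, 0,0,0,0,0,0, 0,0,0,0,0,0]' 1|grep -E $R
```

```text
clock: 49.1
eef_pos: [0.5053, 0.0839, 0.2031]
eef_rot: [-3.14, -0.788, 1.292]
ft_force: [-0.4, 0.2, -0.0]
width: 0.0883
finger_force: 0.0
clock: 50.1
eef_pos: [0.5053, 0.0836, 0.2033]
eef_rot: [-3.141, -0.788, 1.292]
ft_force: [0.4, -0.1, 0.3]
width: 0.0336
finger_force: 30.0
```

Gripped, with a width of 33.6 mm. Lifting off the stand and turning upright.

```bash
R='pos|ft|rot|clock|width|finger'; python3 -m handwheel '[-0.001,-0.0034,0.0045,0,0,0, -0.0019,-0.0068,0.008,0,0,0, -0.0019,-0.0068,0.008,0,0,0, -0.0019,-0.0068,0.008,0,0,0, -0.0019,-0.0068,0.008,0,0,0, 0,0,0.02,0,0,0, 0,0,0.02,0,0,0, 0,0,0.02,0,0,0, 0,0,0.02,0,0,0, 0,0,0.02,0,0,0, 0,0,0.02,0,0,0, 0,0,0,0,0,0]'|grep -E $R
python3 -m handwheel '[0,0,0,-0.0755,0.0215,0, 0,0,0,-0.0755,0.0215,0, 0,0,0,-0.0755,0.0215,0, 0,0,0,-0.0755,0.0215,0, 0,0,0,-0.0755,0.0215,0, 0,0,0,-0.0755,0.0215,0, 0,0,0,-0.0755,0.0215,0, 0,0,0,-0.0755,0.0215,0, 0,0,0,-0.0755,0.0215,0, 0,0,0,-0.0755,0.0215,0, 0,0,0,0,0,0, 0,0,0,0,0,0]'|grep -E $R
python3 - <<'E'
from lid import *
from scipy.spatial.transform import Rotation as Q
s=sense(); R=Q.from_euler('xyz',s['eef_rot']); W=Q.from_euler('xyz',[np.pi,0,s['eef_rot'][2]]); print('level turn',(W*R.inv()).as_rotvec().round(4),s['torque'])
d=snap('wrist','w20.png'); h=cv2.cvtColor(d['frame'],cv2.COLOR_BGR2HSV)
c=s['eef_pos']-[0,0,.191]; yaw=s['eef_rot'][2]
X=[[c[0]+.077*np.cos(t),c[1]+.077*np.sin(t),c[2]+.018] for t in T]; q=P(d,X); print('disc pred',q.min(0).round(),q.max(0).round(), 'extreme u at row',q[q[:,0].argmin()].round(),q[q[:,0].argmax()].round())
for v in range(100,290,10): print(v,' '.join('%2d/%3d/%3d'%tuple(h[v,u]) for u in range(160,360,16)))
E
```

```text
clock: 51.3
eef_pos: [0.4966, 0.0526, 0.3623]
eef_rot: [3.136, -0.788, 1.297]
ft_force: [-0.4, -0.4, -2.6]
width: 0.0338
finger_force: 30.0
clock: 52.5
eef_pos: [0.4965, 0.053, 0.3592]
eef_rot: [-3.14, -0.005, 1.293]
ft_force: [-0.7, -0.1, -2.3]
width: 0.0339
finger_force: 30.0
level turn [-0.0051 -0.0004 -0.    ] [-0.00951538 -0.06682127  0.00277152]
disc pred [104.  85.] [408. 370.] extreme u at row [104. 227.] [408. 228.]
100 15/145/240 15/137/247 22/107/253 23/103/253 22/105/252 24/ 94/254 23/ 92/254 23/100/253 21/109/250 21/112/250 22/106/251 15/151/237 15/141/235
110 15/141/244 22/107/253 22/100/253 23/ 98/253 22/101/253 23/ 92/254 23/ 96/254 23/102/254 20/110/250 17/125/237 19/118/244 19/114/246 15/147/231
120 23/102/254 23/101/253 23/102/253 22/ 98/254 22/ 98/253 24/ 93/254 23/ 97/254 22/107/252 18/115/244 17/124/235 19/118/245 19/116/245 19/121/242
130 24/ 97/254 22/102/253 23/101/254 23/100/254 22/103/253 24/ 89/254 21/108/251 21/110/251 18/120/243 16/124/236 20/117/244 19/119/245 18/118/243
140 24/ 94/254 22/101/253 23/100/254 23/ 95/254 22/ 99/253 24/ 91/254 21/108/252 21
[... 1426 characters left out ...]
/122/ 94 11/155/122 11/152/124 11/165/110 11/149/113 12/146/115 14/ 74/ 72 11/ 84/ 82 18/115/243 13/ 70/ 76
250 13/132/112 11/113/124 11/139/ 86  8/118/ 93 11/153/123 12/157/127 10/158/116 12/153/125 11/148/122 15/123/ 62  8/ 67/ 76 18/116/243 12/ 97/ 71
260  9/115/ 73 10/126/ 79  9/129/ 69 11/156/ 93 11/164/148  9/156/154 10/155/143 11/155/145 11/151/128 13/ 72/ 67 11/ 85/ 63  3/ 64/ 72  9/ 88/ 67
270 17/148/126  4/112/ 64 11/116/ 66 10/160/ 75 11/150/148 11/152/144 11/154/146 11/149/151 11/145/137  6/ 63/ 61 12/ 51/ 65  8/ 49/ 62 19/148/136
280  2/ 52/ 78 177/ 28/ 90  4/ 22/ 91 169/ 21/ 95 15/  6/ 84 17/ 20/ 89  0/ 17/ 90 170/ 17/ 89 162/ 15/ 87 168/ 15/ 87 30/  6/ 88 10/ 18/ 84 15/ 22/ 92
```

Run:
```python
from lid import *
d=load('w20.png'); s=sense(); h=cv2.cvtColor(cv2.GaussianBlur(d['frame'],(3,3),0),cv2.COLOR_BGR2HSV)
m=cv2.inRange(h,(16,60,215),(26,132,255)); m=cv2.morphologyEx(m,cv2.MORPH_OPEN,np.ones((5,5)))
c=s['eef_pos']-[0,0,.191]; pp=[]
for u in range(130,390,6):
    v=np.where(m[:235,u]>0)[0]
    # top of the long run
    if len(v)>20: pp.append(onz(d,(u,v.min()),c[2]+.018)[:2])
pp=np.array(pp)
f=least_squares(lambda q:np.hypot(*(pp-q).T)-.077,c[:2],loss='soft_l1',f_scale=.001); g=least_squares(lambda q:np.hypot(*(pp-q[:2]).T)-q[2],[*c[:2],.077],loss='soft_l1',f_scale=.001)
print(len(pp),'disc centre - TCP',(f.x-s['eef_pos'][:2]).round(4),g.x.round(4)-[*s['eef_pos'][:2],0],'rms',np.sqrt(np.mean(f.fun**2)))
sc=snap('scene','s20.png'); t=snap('top','t20.png')
print('pot',potshift(load('scene1.png'),sc,(335,232,395,285)),'scoop',potshift(load('scene1.png'),sc,(205,125,245,168)))
print('pot rim',potshift(load('top1.png'),t,(75,205,138,262)))
```

```text
44 disc centre - TCP [-0.001   0.0014] [-1.44064859e-03  6.03728607e-06  7.83000000e-02] rms 0.00024629597359783554
pot (0, 0, 0.888) scoop (29, 17, 0.507)
pot rim (0, 0, 0.778)
```

```bash
R='pos|ft|rot|clock'
python3 - <<'E'
from lid import *
for fn in('top1.png','t20.png'):
    d=load(fn); hsv=cv2.cvtColor(d['frame'],cv2.COLOR_BGR2HSV); m=cv2.inRange(hsv,(0,0,0),(179,75,255))
    best=None
    # outer rim boundary along rays from the centre, on the side where the rim is the silhouette (away from camera: +y half)
    pp=[]
    for t in np.radians(np.arange(10,171,5)):
        rr=np.arange(.085,.060,-.0003)
        for r in rr:
            u,v=proj(d,[.4035+r*np.cos(t),.4255+r*np.sin(t),.095])
            q=cv2.getRectSubPix(hsv,(1,1),(float(u),float(v)))[0,0]
            if q[1]<85: pp.append([.4035+r*np.cos(t),.4255+r*np.sin(t)]); break
    pp=np.array(pp); f=least_squares(lambda q:np.hypot(*(pp-q).T)-.073,[.4,.42],loss='soft_l1',f_scale=.001); print(fn,len(pp),f.x.round(4),np.abs(f.fun).mean())
E
python3 -m handwheel '[-0.0066,0.0265,0,-0.005,0,0, -0.0066,0.0265,0,0,0,0, -0.0066,0.0265,0,0,0,0, -0.0066,0.0265,0,0,0,0, -0.0066,0.0265,0,0,0,0, -0.0066,0.0265,0,0,0,0, -0.0066,0.0265,0,0,0,0, -0.0066,0.0265,0,0,0,0, -0.0066,0.0265,0,0,0,0, -0.0066,0.0265,0,0,0,0, -0.0066,0.0265,0,0,0,0, -0.0066,0.0265,0,0,0,0, -0.0066,0.0265,0,0,0,0, -0.0066,0.0265,0,0,0,0, 0,0,0,0,0,0, 0,0,0,0,0,0]'|grep -E $R
python3 - <<'E'
from h import *
t=snap('top','t21.png');sc=snap('scene','s21.png')
print('scoop',potshift(load('scene1.png'),sc,(205,125,245,168)),potshift(load('top1.png'),t,(322,178,380,232)), 'cork+scoop top-level')
E
```

```text
top1.png 33 [0.4045 0.4275] 0.000336922278082737
t20.png 33 [0.4045 0.4275] 0.00034314406720760795
clock: 54.25
eef_pos: [0.4042, 0.4239, 0.3595]
eef_rot: [3.141, 0.002, 1.293]
ft_force: [-0.3, -0.8, -2.9]
scoop (6, -5, 0.716) (7, 14, 0.885) cork+scoop top-level
```

The scoop has probably been nudged, so I'll check that after the lid. Lowering the lid onto the pot now.

```bash
R='pos|ft'; python3 -m handwheel '[0.001,0.0015,-0.01,0,0,0, 0,0,-0.02,0,0,0, 0,0,-0.02,0,0,0, 0,0,-0.014,0,0,0, 0,0,0,0,0,0, 0,0,0,0,0,0]'|grep -E $R
for i in 1 2 3 4 5; do python3 -m handwheel '[0,0,-0.003,0,0,0, 0,0,0,0,0,0]'|grep -E $R; done
```

```text
eef_pos: [0.4056, 0.4252, 0.2959]
ft_force: [0.5, 0.4, -2.4]
eef_pos: [0.4053, 0.4254, 0.2931]
ft_force: [-0.4, -0.3, -2.2]
eef_pos: [0.4052, 0.4255, 0.2896]
ft_force: [-0.0, -0.1, -2.6]
eef_pos: [0.4052, 0.4255, 0.2864]
ft_force: [0.3, 1.2, -2.0]
eef_pos: [0.4052, 0.4255, 0.2834]
ft_force: [-0.1, 0.2, -1.6]
eef_pos: [0.4052, 0.4255, 0.2804]
ft_force: [-1.0, -0.9, -2.2]
```

```bash
R='pos|ft'; for i in 1 2 3 4; do python3 -m handwheel '[0,0,-0.0015,0,0,0, 0,0,0,0,0,0]'|grep -E $R; done
```

```text
eef_pos: [0.4052, 0.4255, 0.2792]
ft_force: [0.1, 0.4, -2.9]
eef_pos: [0.4052, 0.4255, 0.2777]
ft_force: [-1.1, -1.0, -1.2]
eef_pos: [0.4052, 0.4255, 0.2761]
ft_force: [0.1, 0.3, -1.5]
eef_pos: [0.4052, 0.4255, 0.2746]
ft_force: [0.3, -1.1, -2.2]
```

```bash
R='pos|ft'; for i in 1 2 3 4; do python3 -m handwheel '[0,0,-0.001,0,0,0, 0,0,0,0,0,0]'|grep -E $R; done
```

```text
eef_pos: [0.4053, 0.4255, 0.2737]
ft_force: [0.4, -0.3, -2.1]
eef_pos: [0.4053, 0.4255, 0.273]
ft_force: [0.1, 0.7, -0.1]
eef_pos: [0.4053, 0.4255, 0.2728]
ft_force: [-2.7, -2.9, 6.7]
eef_pos: [0.4052, 0.4255, 0.2728]
ft_force: [-5.0, -5.5, 13.5]
```

The lid is down on the rim. Easing off, releasing and retreating.

```bash
R='pos|ft|width|clock'; python3 -m handwheel '[0,0,0.0015,0,0,0, 0,0,0,0,0,0, 0,0,0,0,0,0, 0,0,0,0,0,0, 0,0,0,0,0,0, 0,0,0,0,0,0, 0,0,0,0,0,0, 0,0,0,0,0,0, 0,0,0,0,0,0, 0,0,0,0,0,0]' -1|grep -E $R
python3 -m handwheel '[0,0,0.01,0,0,0, 0,0,0.02,0,0,0, 0,0,0.03,0,0,0, 0,0,0.03,0,0,0, 0,0,0.03,0,0,0, -0.005,-0.02,0.02,0,0,0, -0.005,-0.03,0,0,0,0, -0.005,-0.03,0,0,0,0, -0.005,-0.03,0,0,0,0, -0.005,-0.03,0,0,0,0, -0.005,-0.03,0,0,0,0, -0.005,-0.03,0,0,0,0, -0.005,-0.03,0,0,0,0, 0,0,0,0,0,0]'|grep -E $R
python3 - <<'E'
from lid import *
t=snap('top','t22.png');sc=snap('scene','s22.png')
# lid disc outer edge, z=.103
h=cv2.cvtColor(t['frame'],cv2.COLOR_BGR2HSV)
print('lid row profile y', [tuple(h[int(v),int(u)]) for u,v in [proj(t,[.4045,y,.103]) for y in np.arange(.33,.53,.01)]])
# scoop: grey pixels on/near the cork -> world at z=.0075
m=cv2.inRange(h,(0,0,100),(179,60,255)); m[:, :300]=0; m[:150]=0; m[245:]=0; m[:,400:]=0
for r in m[150:245:2,305:400]: print(''.join('#' if x else '.' for x in r))
print(potshift(load('t16.png'),t,(318,165,384,236)))
E
```

```text
clock: 58.55
eef_pos: [0.4053, 0.4255, 0.2723]
ft_force: [0.1, 0.0, 0.2]
width: 0.0882
clock: 59.95
eef_pos: [0.3648, 0.1936, 0.4133]
ft_force: [-0.5, 0.8, -0.0]
width: 0.088
lid row profile y [(np.uint8(17), np.uint8(57), np.uint8(171)), (np.uint8(18), np.uint8(57), np.uint8(169)), (np.uint8(17), np.uint8(60), np.uint8(161)), (np.uint8(16), np.uint8(56), np.uint8(159)), (np.uint8(19), np.uint8(55), np.uint8(158)), (np.uint8(19), np.uint8(59), np.uint8(151)), (np.uint8(17), np.uint8(62), np.uint8(148)), (np.uint8(18), np.uint8(63), np.uint8(142)), (np.uint8(18), np.uint8(67), np.uint8(57)), (np.uint8(16), np.uint8(63), np.uint8(141)), (np.uint8(18), np.uint8(57), np.uint8(139)), (np.uint8(13), np.uint8(99), np.uint8(124)), (np.uint8(9), np.uint8(169), np.uint8(118)), (np.uint8(11), np.uint8(164), np.uint8(132)), (np.uint8(16), np.uint8(127), np.uint8(227)), (np.uint8(17), np.uint8(128), np.uint8(227)), (np.uint8(17), np.uint8(127), np.uint8(228)), (np.uint8(15), np.uint8(135), np.uint8(210)), (np.uint8(12), np.uint8(159), np.uint8(156)), (np.uint8(13), np.uint8(159), np.uint8(154))]

[... 3924 characters left out ...]
...........
...............................................................................................
...............................................................................................
...............................................................................................
...............................................................................................
...............................................................................................
...............................................................................................
...............................................................................................
(-19, -5, 0.375)
```

The scoop now stands about 35 mm nearer the robot, so it was knocked. I'll go and look, and check the lid from clear of it.

```bash
python3 -m handwheel '[0.0063,-0.026,0,0,0,0.0044, 0.0063,-0.026,0,0,0,0.0044, 0.0063,-0.026,0,0,0,0.0044, 0.0063,-0.026,0,0,0,0.0044, 0.0063,-0.026,0,0,0,0.0044, 0.0063,-0.026,0,0,0,0.0044, 0.0063,-0.026,0,0,0,0.0044, 0.0063,-0.026,0,0,0,0.0044, 0.0063,-0.026,0,0,0,0.0044, 0.0063,-0.026,0,0,0,0.0044, 0.0063,-0.026,0,0,0,0.0044, 0.0063,-0.026,0,0,0,0.0044, 0.0063,-0.026,0,0,0,0.0044, 0.0063,-0.026,0,0,0,0.0044, 0.0063,-0.026,0,0,0,0.0044, 0.0063,-0.026,0,0,0,0.0044, 0.0063,-0.026,0,0,0,0.0044, 0.0063,-0.026,0,0,0,0.0044, 0.0063,-0.026,0,0,0,0.0044, 0.0063,-0.026,0,0,0,0.0044]'|grep -E 'pos|rot'
python3 - <<'E'
from lid import *
w=snap('wrist','w23.png'); t=snap('top','t23.png'); sc=snap('scene','s23.png')
# lid: outer edge of disc, z .103 top edge, radial scan in top view
h=cv2.cvtColor(cv2.GaussianBlur(t['frame'],(3,3),0),cv2.COLOR_BGR2HSV)
for y in (0,): print('lid scan +-x/y:',[[tuple(int(k) for k in h[int(round(v)),int(round(u))]) for u,v in [proj(t,[.4045+r*a,.4265+r*b,.103]) for r in(.04,.06,.074,.081,.09)]] for a,b in((1,0),(-1,0),(0,1),(0,-1))])
h=cv2.cvtColor(w['frame'],cv2.COLOR_BGR2HSV); m=cv2.inRange(h,(0,0,100),(179,60,255)); k=cv2.inRange(h,(0,110,0),(13,255,175))
for v in range(0,260,6): print('%3d '%v+''.join('#' if m[v,u] else ('k' if k[v,u] else '.') for u in range(60,440,4)))
E
```

```text
eef_pos: [0.4925, -0.3248, 0.4122]
eef_rot: [3.14, 0.002, 1.382]
lid scan +-x/y: [[(16, 132, 191), (15, 135, 187), (15, 136, 197), (14, 151, 172), (13, 161, 170)], [(16, 130, 217), (16, 130, 221), (15, 138, 198), (13, 155, 164), (13, 158, 171)], [(15, 134, 198), (16, 129, 218), (15, 138, 196), (13, 156, 159), (12, 159, 152)], [(15, 139, 123), (16, 131, 211), (16, 133, 191), (14, 105, 92), (11, 31, 65)]]
  0 ....................k..............................kk...............................k..........
  6 .............k.......k......................k.k................................................
 12 ..............k.k....k................kk.......................................................
 18 ..........k...................kkk....................k.........................................
 24 ........k....k.........kkk.....................................................................
 30 ............k..k...............................................................................
 36 ....k....................................................................................
[... 3006 characters left out ...]

222 ......................kkk.kk.....k.k..k.kkkkkkk.k..kkkkk..........................########.....
228 ......................k...kkkkkkk..kk..k.kkk.k.......kkk..........................k#####.......
234 ..............kk...........kkk.k.kkkk...kkk..........kkk............................##.........
240 .........k....kk...........k.k.kkkkkk.k.kk.k...........k...............kk......................
246 .............k............kkk...kkkkkk..kkk............................kkkkk...................
252 ..........k.................kk.k..kkkk.kkk.............................kkkk..........k....k....
258 ..........................kk.k.....kkk.k...............................kkk.............k.......
```

The lid is seated and centred: in all four directions its edge lies between 74 and 81 mm at the seated height. Now the scoop's exact pose against the board.

Run:
```python
from lid import *
w=load('w23.png'); h=cv2.cvtColor(w['frame'],cv2.COLOR_BGR2HSV)
a=onz(w,(195,131),.0075);b=onz(w,(272,136),.0075);print('nose+y',a.round(4),'heel+y',b.round(4),'len',np.linalg.norm(a-b))
# cork edges: darker/less saturated texture? print H,S,V statistics along rows/cols as local std
g=cv2.cvtColor(w['frame'],6).astype(np.float32); sd=cv2.blur(g*g,(9,9))-cv2.blur(g,(9,9))**2; sd=np.sqrt(np.maximum(sd,0))
# predict cork corners from top estimate
C=[(.578,-.215),(.578,-.39),(.409,-.387),(.413,-.210)]
print('cork px',[proj(w,[*c,.005]).round(0).tolist() for c in C])
for v in (90,110,120,160,190): print(v,[int(sd[v,u]) for u in range(60,400,8)])
for u in (160,180,220,250): print('col',u,[int(sd[v,u]) for v in range(20,260,8)])
```

```text
nose+y [ 0.4323 -0.2721  0.0075] heel+y [ 0.5199 -0.2947  0.0075] len 0.09046214594570373
cork px [[311.0, 54.0], [331.0, 203.0], [199.0, 225.0], [166.0, 79.0]]
90 [2, 2, 2, 2, 3, 5, 2, 3, 18, 25, 2, 3, 3, 33, 16, 9, 9, 10, 9, 12, 13, 6, 17, 10, 10, 11, 7, 11, 7, 14, 10, 14, 14, 3, 3, 4, 3, 1, 3, 5, 1, 2, 7]
110 [3, 2, 3, 4, 2, 3, 3, 2, 2, 2, 16, 21, 2, 15, 34, 7, 7, 11, 8, 11, 7, 7, 7, 11, 12, 6, 14, 15, 9, 7, 9, 12, 15, 5, 4, 8, 4, 3, 3, 7, 2, 2, 3]
120 [23, 3, 2, 3, 3, 3, 3, 2, 2, 2, 3, 14, 24, 4, 35, 13, 7, 8, 9, 9, 7, 7, 8, 11, 7, 6, 8, 6, 14, 11, 4, 6, 10, 7, 4, 6, 4, 3, 3, 8, 2, 2, 2]
160 [3, 21, 4, 2, 26, 12, 2, 3, 3, 2, 2, 2, 2, 2, 2, 11, 9, 17, 33, 14, 0, 0, 0, 57, 47, 31, 24, 14, 9, 11, 15, 13, 9, 11, 4, 3, 5, 18, 22, 14, 12, 2, 4]
190 [3, 1, 19, 14, 2, 2, 3, 19, 16, 5, 3, 2, 2, 2, 3, 2, 13, 19, 2, 2, 2, 20, 47, 5, 2, 28, 18, 10, 8, 9, 7, 12, 12, 10, 6, 3, 2, 27, 31, 8, 6, 5, 7]
col 160 [26, 22, 3, 5, 15, 24, 23, 19, 18, 17, 8, 3, 2, 18, 24, 2, 3, 2, 2, 2, 2, 2, 2, 2, 2, 2, 16, 20, 18, 11]
col 180 [21, 2, 2, 2, 1, 2, 1, 2, 11, 7, 13, 8, 10, 19, 20, 29, 39, 14, 9, 8, 4, 2, 2, 2, 2, 2, 3, 2, 2, 2]
col 220 [2, 2, 3, 3, 3, 2, 3, 8, 9, 11, 9, 8, 7, 7, 20, 24, 17, 11, 0, 32, 16, 2, 2, 13, 16, 8, 2, 3, 2, 13]
col 250 [2, 2, 2, 3, 3, 3, 15, 17, 11, 10, 12, 12, 16, 8, 19, 30, 30, 11, 27, 6, 3, 2, 3, 3, 6, 22, 12, 5, 4, 4]
```

The nose corner stands right at the board's edge, so I'll pick the scoop up again and set it back in the middle.

```bash
R='pos|ft|width|finger|clock'; python3 -m handwheel '[-0.0037,-0.0032,-0.02,0,0,-0.032, -0.0036,-0.0031,-0.02,0,0,-0.032, 0,0,-0.02,0,0,0, 0,0,-0.02,0,0,0, 0,0,-0.01,0,0,0, 0,0,0,0,0,0, 0,0,0,0,0,0]' -1|grep -E $R
python3 - <<'E'
from lid import *
w=snap('wrist','w24.png'); h=cv2.cvtColor(w['frame'],cv2.COLOR_BGR2HSV); s=sense(); g=s['eef_pos']; y=s['eef_rot'][2]+np.pi/2
ex=np.array([np.cos(y),np.sin(y)]);ey=np.array([-ex[1],ex[0]])
print('grip top if centred',[proj(w,[*(g[:2]+ex*a+ey*b),.125]).round(0).tolist() for a,b in((.009,.017),(-.009,.017),(-.009,-.017),(.009,-.017))])
k=cv2.inRange(h,(0,110,0),(13,255,175)); m=cv2.inRange(h,(0,0,100),(179,60,255))
for v in range(110,260,5): print('%3d '%v+''.join('#' if m[v,u] else ('k' if k[v,u] else '.') for u in range(160,330,2)))
E
```

```text
clock: 62.9
eef_pos: [0.4843, -0.3304, 0.3232]
ft_force: [0.2, -0.6, 0.7]
width: 0.0882
finger_force: 0.0
grip top if centred [[239.0, 252.0], [269.0, 252.0], [270.0, 197.0], [238.0, 197.0]]
110 .....................................................................................
115 .....................................................................................
120 .....................................................................................
125 .....................................................................................
130 .........................................................#...........................
135 ...........##################################################........................
140 ...........##################################################........................
145 ............#################################################........................
150 k...........#################################################........................
155 .kk.........#################################################........................
160 .kkk.
[... 1090 characters left out ...]
###########################kkkkkkkkk.kkkkk#####k......................
225 .k..kkkkkkkkk..###########################kkk.kkkkkkkkkkk....k.k..kkk................
230 .kk.k.kk.kk.kkkk.k...k####################.kkkkkkkkkkkkkkk.k.kk.kkkkkk...............
235 ..kkkk..k.kkk.k....k.#####################.kkkkkkkkkkkkkkkkkk.k.k.k.kk...............
240 ..kk.kk.k.kk.kkkk..k...k......k....k...kk.kkkkkkkkkkkkkkkk...kk.kkkkkkk..............
245 ..k..kk....kkk.kk..........k..kkk.k.kkkkkkkkkkkkkkkkkkkkk.kk.k.kkkkk.kk..............
250 ....k.k.k.kkk.k.kkk.kkkkkk.kk.k.kkkkk.kk.k.kk.kk...k...kkk..k.kkkkkkkkk..............
255 ..kkkkk..k.kkkk...k.k..kkkkkk.k..kkk.kk.kkkkkkkkkkk..k.kk......k.kkkk.k..............
```

```bash
R='pos|ft|width|finger|clock'; python3 -m handwheel '[0.0025,0.001,-0.01,0,0,0, 0,0,-0.02,0,0,0, 0,0,-0.02,0,0,0, 0,0,-0.016,0,0,0, 0,0,-0.0095,0,0,0, 0,0,0,0,0,0]' -1|grep -E $R
python3 -m handwheel '[0,0,0,0,0,0, 0,0,0,0,0,0, 0,0,0,0,0,0, 0,0,0,0,0,0, 0,0,0,0,0,0, 0,0,0,0,0,0, 0,0,0,0,0,0, 0,0,0,0,0,0, 0,0,0,0,0,0, 0,0,0,0,0,0, 0,0,0,0,0,0]' 1|grep -E $R
python3 -m handwheel '[0,0,0.01,0,0,0, 0,0,0.01,0,0,0, 0.0055,0.0025,0,0,0,0.01, 0.0055,0.0025,0,0,0,0.01, 0.0055,0.0025,0,0,0,0.01, 0.0055,0.0025,0,0,0,0.01, 0.0055,0.0025,0,0,0,0.01, 0.0055,0.0025,0,0,0,0.01, 0.0055,0.0025,0,0,0,0.01, 0.0055,0.0025,0,0,0,0, 0,0,0,0,0,0, 0,0,-0.01,0,0,0, 0,0,-0.006,0,0,0, 0,0,0,0,0,0, 0,0,0,0,0,0]'|grep -E $R
for i in 1 2 3; do python3 -m handwheel '[0,0,-0.0013,0,0,0, 0,0,0,0,0,0]'|grep -E 'pos|ft'; done
```

```text
clock: 63.55
eef_pos: [0.4864, -0.3296, 0.2458]
ft_force: [-0.1, 0.8, 0.9]
width: 0.0883
finger_force: 0.0
clock: 64.65
eef_pos: [0.4865, -0.3298, 0.2468]
ft_force: [0.5, 0.0, -0.1]
width: 0.0176
finger_force: 29.8
clock: 66.15
eef_pos: [0.5303, -0.3099, 0.2506]
ft_force: [-1.0, 0.2, -1.6]
width: 0.0177
finger_force: 29.8
eef_pos: [0.5304, -0.3098, 0.2496]
ft_force: [0.0, -0.0, -1.8]
eef_pos: [0.5304, -0.3098, 0.2481]
ft_force: [-0.1, 0.6, -1.7]
eef_pos: [0.5305, -0.3098, 0.2469]
ft_force: [-0.5, 0.2, -1.5]
```

```bash
R='pos|ft|width|finger|clock'; python3 -m handwheel '[0,0,-0.001,0,0,0, 0,0,0,0,0,0]'|grep -E 'pos|ft'
python3 -m handwheel '[0,0,0,0,0,0, 0,0,0,0,0,0, 0,0,0,0,0,0, 0,0,0,0,0,0, 0,0,0,0,0,0, 0,0,0,0,0,0, 0,0,0,0,0,0, 0,0,0,0,0,0, 0,0,0,0,0,0, 0,0,0,0,0,0]' -1|grep -E $R
python3 -m handwheel '[0,0,0.01,0,0,0, 0,0,0.02,0,0,0, 0,0,0.03,0,0,0, 0,0,0.03,0,0,0, 0,0,0.03,0,0,0, 0,0,0.03,0,0,0, -0.02,0.02,0,0,0,0, -0.02,0.03,0,0,0,0, -0.02,0.03,0,0,0,0, -0.02,0.03,0,0,0,0, -0.02,0.03,0,0,0,0, -0.02,0.03,0,0,0,0, -0.02,0.03,0,0,0,0, 0,0,0,0,0,0, 0,0,0,0,0,0]'|grep -E $R
python3 - <<'E'
from lid import *
t=snap('top','t25.png'); sc=snap('scene','s25.png'); o=load('top1.png'); os_=load('scene1.png')
print('scoop',potshift(o,t,(325,175,380,225)),potshift(os_,sc,(205,125,245,168)))
h=cv2.cvtColor(t['frame'],cv2.COLOR_BGR2HSV); m=cv2.inRange(h,(0,0,100),(179,60,255))
for r in m[165:240:2,312:390]: print(''.join('#' if x else '.' for x in r))
print('pot base/body',potshift(os_,sc,(335,250,395,285)))
for n,b in dict(cluster=(165,235,215,270),leaf=(280,232,308,265),slats=(185,95,238,150),jar=(130,110,160,140),brush=(358,130,420,170),chisel=(290,108,350,142),mallet=(362,245,445,300)).items(): print(n,potshift(o,t,b))
E
```

```text
eef_pos: [0.5305, -0.3098, 0.2467]
ft_force: [-0.8, 1.2, 4.7]
clock: 67.95
eef_pos: [0.5304, -0.3098, 0.2459]
ft_force: [-0.0, -0.7, 0.4]
width: 0.0879
finger_force: 0.0
clock: 69.45
eef_pos: [0.3904, -0.1097, 0.3969]
ft_force: [0.1, -0.3, 0.2]
width: 0.0883
finger_force: 0.0
scoop (-1, 0, 0.544) (0, 3, 0.736)
....................................................##########................
.....................................................#####....................
..............................................................................
..............................................................................
..............................................................................
..............................................................................
..............................................................................
..............................................................................
..............................................................................
.............................##..............................................
[... 1687 characters left out ...]
#.#...#....#........................................
#########################.#.#.#..#....#.......................................
###############################.....###.......................................
################################.#.##..##..#..................................
################################...#####.#.#..................................
###############################....#####..#...................................
#############################....#######.##...................................
pot base/body (0, -1, 0.573)
cluster (0, 0, 0.966)
leaf (28, -7, 0.562)
slats (0, 0, 0.978)
jar (0, 0, 1.0)
brush (0, 0, 0.916)
chisel (0, 0, 0.969)
mallet (-40, -40, 0.524)
```

The scoop is back in the middle of its board, upright, and the lid is seated. The bystanders in view haven't moved, and the gripper is clear of everything. Handing in.

```bash
python3 -c "
from rig import *
print(sign_off())"
```

```text
the job is handed in; nothing more can be done
None
```

The job is handed in at about 70 s: all 7 grapes went into the pot in two scoopfuls, the lid is seated knob up, and the scoop stands on its cork board, set back after it was knocked to the edge; the final picture shows five of the seven bystanders unmoved, with the leaf and mallet not checked because the arm probably hid them.

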